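# Put the bench tools back into their fitted trays

### The job

Tidy the jeweller's bench: put the glass jar, the brass doming cube, the box of burs and the small weight each back into the wooden tray whose pocket has its shape and size (jar in the large round one, cube in the square one, bur box in the long one, weight in the small round one), standing upright and flat on the pocket's floor. Do not tip the jar over on the way, and leave the black loupe and the nylon mallet head where they are.

Things in the scene. Friction and masses are not known exactly. Their poses are not given: they have to be found in the camera images.
- jar: small clear glass jar with a black screw lid, standing upright: body 48 mm in diameter and 50 mm high, lid 44 mm in diameter, 63 mm high in all, 0.12 kg. Origin at the centre of its underside, z up its axis. Belongs in the large round tray.
- doming_block: solid brass cube, 42 mm on every side, with round hollows in its faces, 0.55 kg. Origin at the centre of its underside, x and y square to its upright faces, z up. Belongs in the square tray.
- bur_box: pale clear box with a blue insert and thin burs standing upright in its top: 30 mm along its x, 67 mm along its y; the box itself is 32 mm high, with the burs 46 mm, 0.08 kg. Grip it across its 30 mm side (along its x) below 32 mm. Origin at the centre of its underside, z up. Belongs in the long tray, lengthwise, either way round.
- small_weight: small nickel-grey balance weight, round, wide head on a waisted foot: 19 mm in diameter, 20 mm high, 0.05 kg, widest in its upper half. Origin at the centre of its underside, z up its axis. Belongs in the small round tray.
- large_round_tray: square light-wood block 90 x 90 mm with a large round pocket, 64 mm in diameter. Fixed; origin at the centre of its underside, z up; the pocket is centred on the origin, with a vertical wall and a flat grey floor 4 mm above the worktop; the rim is 9 mm above the worktop (pocket 5 mm deep).
- square_tray: square light-wood block 84 x 84 mm with a square pocket 58 x 58 mm, its sides along the body's x and y. Fixed; origin at the centre of its underside, z up; the pocket is centred on the origin, with a vertical wall and a flat grey floor 4 mm above the worktop; the rim is 9 mm above the worktop (pocket 5 mm deep).
- long_tray: oblong light-wood block, 70 mm along its x and 107 mm along its y, with an oblong pocket 46 mm along x and 83 mm along y. Fixed; origin at the centre of its underside, z up; the pocket is centred on the origin, with a vertical wall and a flat grey floor 4 mm above the worktop; the rim is 9 mm above the worktop (pocket 5 mm deep).
- small_round_tray: square light-wood block 62 x 62 mm with a small round pocket, 35 mm in diameter. Fixed; origin at the centre of its underside, z up; the pocket is centred on the origin, with a vertical wall and a flat grey floor 4 mm above the worktop; the rim is 9 mm above the worktop (pocket 5 mm deep).
- loupe: black eye loupe, a flared round cup 39 mm in diameter and 30 mm high, loose, standing near the vise; bystander, to be left alone. Origin at the centre of its underside.
- nylon_mallet_head: cream-white nylon mallet head, a cylinder lying along its y, 53 mm long and 31 mm thick, loose, at the back of the bench; bystander, to be left alone. Origin at the centre of its underside.
Mind the look-alikes: they are no part of the job. There is more than one size of the bur_box; the job needs the larger.

How it is judged:
By the outcome, as a careful person would: the job done as asked, in the order asked, and still so for the second after the job is handed in, with the robot touching nothing.
It also fails if it takes over 102 s, if anything falls off the work surface, if the arm or the gripper's body presses on something with over 40 N, if the wrist force passes 120 N, or if a joint passes its speed limit or range.

### The arm

A 7-joint arm with a two-finger parallel gripper is mounted at the origin on a cart in front of the work surface, level with it; the furniture and walls round the work are solid. World frame = base frame: x ahead of the robot, y to its left, z up, the work surface at z = 0. Lengths are in m, angles in rad, forces in N, time in s.
With the tool pointing down it reaches from about 0.4 to 0.85 m from the base axis. Payload 10.4 kg.
Tool frame: the origin (TCP) lies at the very end of the fingers, on their centre line; the grasp point (between the pads) lies 19 mm behind it; z points along the fingers, y is the direction in which the jaws open and shut (so a half turn about z gives the same grasp; the last joint's range is limited). The gripper opens to 87 mm and grips with 3 to 60 N. Pads are 19 mm wide; open, the fingers measure 117 mm over their backs; the gripper's body (75 mm by 190 mm) begins 51 mm behind the grasp point.
Start: joints at [-1.169, 0.332, -0.065, 1.46, 0.022, 1.35, -0.088], TCP at [0.258, 0.569, 0.223] pointing down, gripper open.
Joint ranges: [-2.6, 2.6], [-0.5, 2.12], [-1.47, 1.34], [0.16, 2.42], [-1.27, 4.41], [0.06, 2.06], [-2.6, 2.6]. Speed limits (rad/s): [2.22, 2.22, 2.79, 2.79, 3.14, 3.14, 3.14].

### API

Orientations are given as [roll, pitch, yaw] about the fixed x, y, z axes, in that order (R = Rz(yaw) Ry(pitch) Rx(roll)).
In Python, from cell import ctrl, imaging gives the robot as it stands.
- The arm moves only by the tool apply_moves, never from a script. Its argument "targets" is a list of rows, each an object with "slide": the shift along the tool's x, y, z in cm, a list of three; "turn": the turn, a rotation vector about the tool's x, y, z in rad, a list of three; "jaw": the closure, from 0 (fully open) to 1 (shut). In form: [{"slide": [dx, dy, dz], "turn": [ax, ay, az], "jaw": jaw}, ...]. A call has 1 to 8 rows; each row shifts and turns the commanded pose from where the row before left it, along the tool's axes as they then stand; what a row does not reach is not made up. A row lasts 1/10 s, in which the tool goes at most 50 mm and 8.59 degrees, less where a joint would pass 70% of its speed; a pose out of reach is approached as far as the arm can. A call is refused whole if a number of a shift passes 5 or a number of a turn 0.15, either way. A call with a gripper value outside its range is refused whole. The fingers move at their own pace and stop on an object; "squeeze" is the grip in N (left out, the last holds). Time passes only in rows, so rows that do not move let the fingers close. It gives the time, the measured TCP pose, the force and the opening at its end, in the units of the state.
- ctrl.get_state(): the state, without advancing time (a new reading comes with each control period).
- imaging.grab_frame(name): name is "scene" or "top" or "wrist"; returns a dict with "img" (480x640x3 uint8, red, green, blue), "fx", "fy", "cx", "cy" (pixels), "rvec" (rotation vector, rad) and "tvec" (3), from world to camera coordinates, as OpenCV has them; the wrist camera has in their place "tool_from_camera" (4x4, takes a point from camera to tool coordinates, whose origin is the TCP and whose axes are the flange's). Camera axes: x right, y down, z forward; pixel columns grow to the right and rows downward; lengths in m; the calibration is good to about 2 mm. The wrist camera is an equidistant fisheye: a pixel r from the principal point sees the ray r / f radians off the axis. A picture is of the moment at which its call begins: read the wrist's pose just before it. There is no depth.
- ctrl.hand_in(): hands the job in, once; it reports no verdict.
The state is a dict: "time": time; "q": joint angles; "qd": joint speeds; "joint_torque": joint torques, N m; "tool_pos": TCP position; "ee_rot": TCP orientation; "wrist_force": force on the tool from outside, world axes, zero at the start; "moment": the same for the moment, N m; "width": finger opening in m.
Only numpy, scipy, OpenCV 4.12 (cv2) and the standard library are available. Lean on these libraries where they do the work, as an engineer would, in place of code of your own. Each camera call takes 0.05 s, during which the arm holds its last target.

## Working session

There is one attempt and no reset: what is moved stays moved. The work goes in short steps, Python scripts to look and compute and a tool call to move; the robot and the scene stay as the last step left them, time stands still between calls to the robot, and variables do not carry over. Pictures are saved under pics/ and viewed, and the job is handed in when it is done.

Besides the shell and the picture viewer there is one more tool, called after "Emit:" in YAML: its name, and indented under it one key for each argument. apply_moves: Moves the arm, as the interface text tells. Its arguments: {"type":"object","properties":{"targets":{"type":"array"},"squeeze":{"type":"number"}},"required":["targets"]}

```bash
ls; mkdir -p pics
python3 - <<'E'
from cell import ctrl, imaging
import cv2
s=ctrl.get_state();print(s)
for n in("scene","top","wrist"):
    f=imaging.grab_frame(n);cv2.imwrite(f"pics/{n}0.png",f["img"][:,:,::-1])
    print(n,{k:v for k,v in f.items() if k!="img"})
E
```

```text
pics
{'time': 0.0, 'q': array([-1.16860856,  0.33285019, -0.06468374,  1.4609577 ,  0.02160302,
        1.3499311 , -0.08852047]), 'qd': array([-1.50978729e-04,  1.01470093e-03,  2.85972938e-03, -7.04177295e-05,
        6.17407653e-05, -3.96357258e-04, -1.70101897e-04]), 'joint_torque': array([ 6.93946386e-04, -6.23271275e+01,  2.49573524e-02, -3.89897382e+01,
       -6.14056620e-02,  3.97303922e-02,  7.55726796e-05]), 'tool_pos': array([0.25742913, 0.56907674, 0.22175964]), 'ee_rot': array([-3.14014392e+00,  7.81790628e-05,  2.71679110e+00]), 'wrist_force': array([0.39468836, 0.54745598, 0.38129722]), 'moment': array([ 0.04657138, -0.00834743,  0.00176972]), 'width': 0.08718171710796897}
scene {'fx': 458.58443180476917, 'fy': 458.58443180476917, 'cx': 325.587365991597, 'cy': 244.33322585278577, 'rvec': array([ 1.30808377, -2.18499292,  0.93909115]), 'tvec': array([0.29397456, 0.3171565 , 0.58178697])}
top {'fx': 557.9222531658432, 'fy': 557.9222531658432, 'cx': 323.75919561156866, 'cy': 241.06913605946428, 'rvec': array([ 2.15967916, -2.12790926,  0.21144642]), 'tvec': array([0.02945562, 0.55607239, 1.15650748])}
wrist {'fx': 371.64829954431775, 'fy': 371.64829954431775, 'cx': 319.1071327429745, 'cy': 239.24960225265013, 'tool_from_camera': array([[ 7.41513799e-04, -9.62043987e-01, -2.72893417e-01,
         7.45405754e-02],
       [ 9.99999667e-01,  6.20217598e-04,  5.30745457e-04,
         1.68684475e-04],
       [-3.41347176e-04, -2.72893719e-01,  9.62044127e-01,
        -1.62898198e-01],
       [ 0.00000000e+00,  0.00000000e+00,  0.00000000e+00,
         1.00000000e+00]])}
```

View pics/scene0.png

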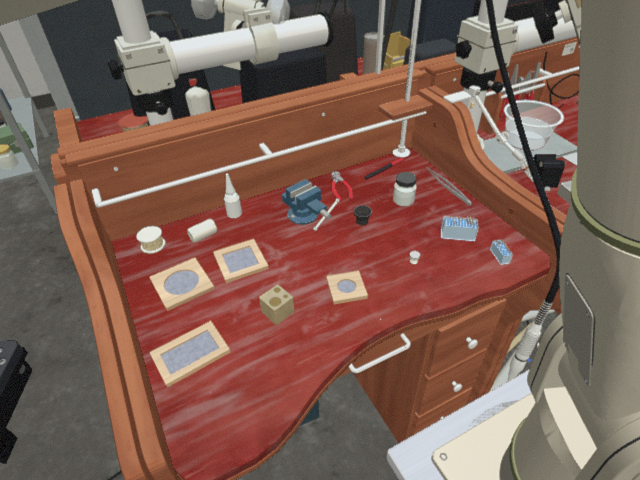

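View pics/top0.png

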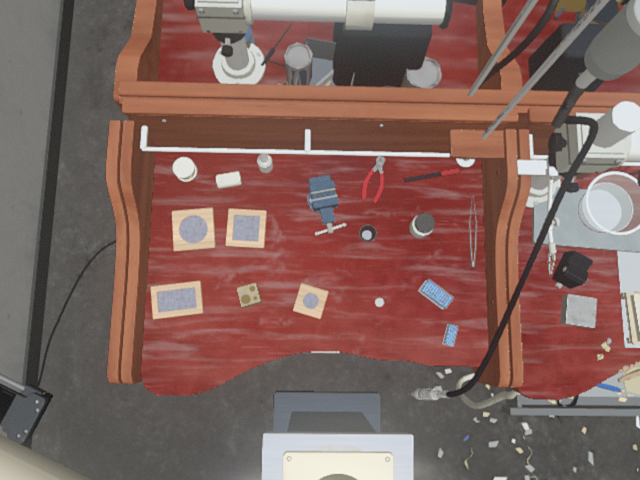

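View pics/wrist0.png

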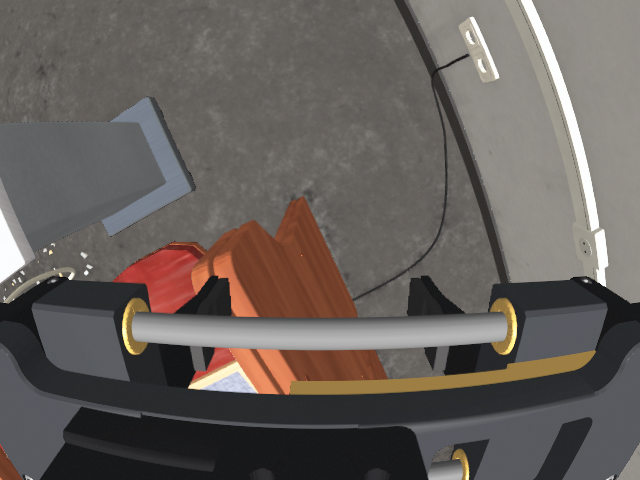

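The top view shows the trays at left: large round (193,229), square (246,228), long (177,300) and small round (311,301). The objects are the cube (249,295), jar (422,225), large bur box (436,293), weight (379,302), loupe (368,233) and mallet (229,180). The small bur box at (451,335) is a decoy.

Things that could be mistaken for each target, in top-view pixels:
- **Bur box:** (436,293) is large and (451,335) is small. I take the large one.
- **Jar:** the jar is (422,225). The loupe (368,233), white reel (185,169) and bottle (265,162) are not.
- **Weight:** (379,302) is the only candidate; the white cap near (465,160) is not.
- **Cube:** (249,295) is the only one on the bench. The black and grey blocks at (572,268) and (579,310) are off it.

```bash
cat > h.py <<'E'
import numpy as np, cv2
from cell import ctrl, imaging
from scipy.spatial.transform import Rotation as R
def cam(f): 
    Rm=cv2.Rodrigues(np.array(f["rvec"]))[0]; return Rm,np.array(f["tvec"])
def ray(f,uv):
    Rm,t=cam(f); u,v=uv
    d=Rm.T@np.array([(u-f["cx"])/f["fx"],(v-f["cy"])/f["fy"],1]); return -Rm.T@t,d/np.linalg.norm(d)
def onz(f,uv,z): 
    o,d=ray(f,uv); return o+d*(z-o[2])/d[2]
def tri(r1,r2):
    (o1,d1),(o2,d2)=r1,r2
    A=np.stack([d1,-d2],1); s=np.linalg.lstsq(A,o2-o1,rcond=None)[0]
    p,q=o1+s[0]*d1,o2+s[1]*d2; return (p+q)/2,np.linalg.norm(p-q)
def proj(f,p):
    return cv2.projectPoints(np.array([p],float),np.array(f["rvec"]),np.array(f["tvec"]),np.array([[f["fx"],0,f["cx"]],[0,f["fy"],f["cy"]],[0,0,1]]),None)[0].ravel()
def wpose(s): 
    T=np.eye(4);T[:3,:3]=R.from_euler('xyz',s["ee_rot"]).as_matrix();T[:3,3]=s["tool_pos"];return T
def wray(f,T,uv):
    x=np.array([uv[0]-f["cx"],uv[1]-f["cy"]]);r=np.linalg.norm(x);th=r/f["fx"]
    d=np.array([*(np.sin(th)*x/max(r,1e-9)),np.cos(th)])
    M=T@np.array(f["tool_from_camera"]);return M[:3,3],M[:3,:3]@d
def wproj(f,T,p):
    M=np.linalg.inv(T@np.array(f["tool_from_camera"]));c=M[:3,:3]@p+M[:3,3]
    th=np.arctan2(np.linalg.norm(c[:2]),c[2]);e=c[:2]/np.linalg.norm(c[:2]);return np.array([f["cx"],f["cy"]])+f["fx"]*th*e
E
python3 - <<'E'
from h import *
f=imaging.grab_frame("top");g=imaging.grab_frame("scene")
np.save("/tmp/t.npy",f,allow_pickle=True);np.save("/tmp/s.npy",g,allow_pickle=True)
c=f["img"][140:350,140:500,::-1];cv2.imwrite("pics/topcrop.png",cv2.resize(c,None,fx=2.2,fy=2.2,interpolation=cv2.INTER_CUBIC))
c=g["img"][160:390,130:530,::-1];cv2.imwrite("pics/scenecrop.png",cv2.resize(c,None,fx=2,fy=2,interpolation=cv2.INTER_CUBIC))
print(ray(f,(320,240)),ray(g,(320,240)))
for n,uv in dict(lr=(193,229),sq=(246,228),lg=(177,300),sr=(311,301),cube=(249,295),jar=(422,225),box=(436,293),w=(379,302),loupe=(368,233),mal=(229,180)).items(): print(n,onz(f,uv,0).round(3))
print(onz(f,(135,250),.1),onz(f,(145,250),0))
E
```

```text
(array([0.35075796, 0.06724875, 1.23289908]), array([ 0.17196087, -0.0177874 , -0.98494318])) (array([-0.05273128,  0.34936041,  0.63297084]), array([ 0.66337492, -0.3245394 , -0.67424616]))
lr [0.586 0.329 0.   ]
sq [0.59  0.211 0.   ]
lg [0.427 0.356 0.   ]
sr [0.429 0.063 0.   ]
cube [0.441 0.199 0.   ]
jar [ 0.604 -0.186  0.   ]
box [ 0.451 -0.214  0.   ]
w [ 0.429 -0.087  0.   ]
loupe [ 0.584 -0.063  0.   ]
mal [0.701 0.254 0.   ]
[0.52138819 0.42331395 0.1       ] [0.53681714 0.43276647 0.        ]
```

View pics/topcrop.png

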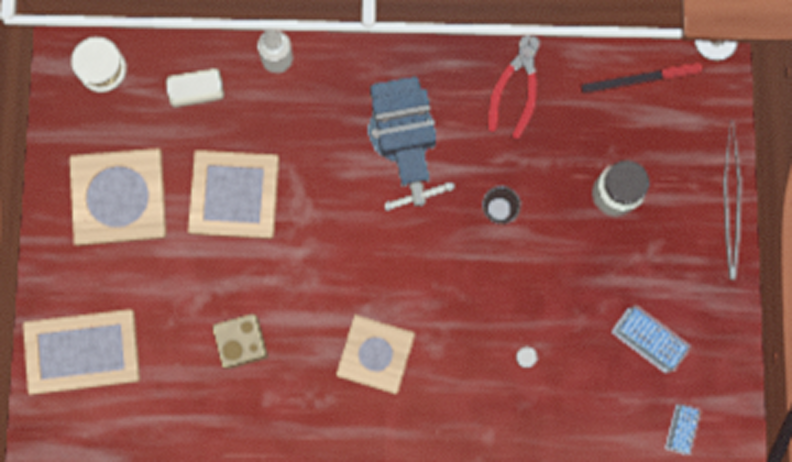

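View pics/scenecrop.png

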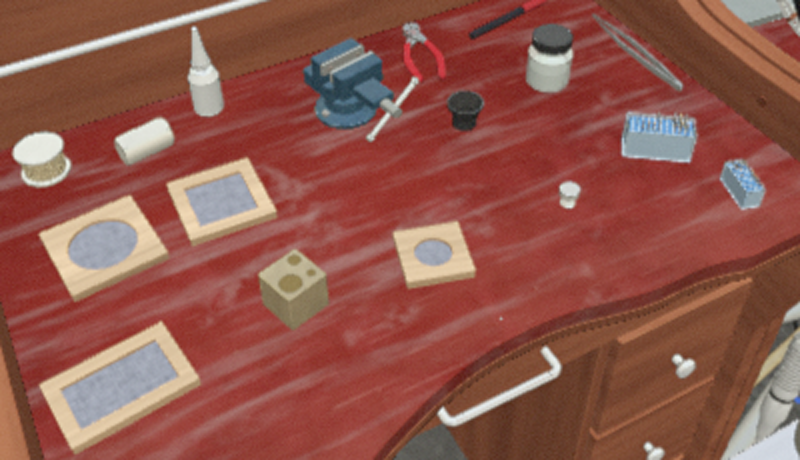

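```bash
cat > seg.py <<'E'
from h import *
f=np.load("/tmp/t.npy",allow_pickle=True).item();g=np.load("/tmp/s.npy",allow_pickle=True).item()
def blobs(fr,roi,lab):
    x0,y0,x1,y1=roi; im=fr["img"][y0:y1,x0:x1]; hsv=cv2.cvtColor(im,cv2.COLOR_RGB2HSV).astype(int)
    r,gg,b=[im[...,i].astype(int) for i in range(3)]
    # not red bench
    m=((r-gg)<45).astype(np.uint8) if lab=="obj" else ((b>=r)&(abs(b-gg)<40)&(b>110)).astype(np.uint8)
    if lab=="wood": m=((r-gg<60)&(r>150)).astype(np.uint8)
    cs,_=cv2.findContours(m,cv2.RETR_EXTERNAL,cv2.CHAIN_APPROX_NONE)
    out=[]
    for c in cs:
        a=cv2.contourArea(c)
        if a<25: continue
        M=cv2.moments(c); out.append((np.array([M['m10']/a+x0,M['m01']/a+y0]),a,c+np.array([x0,y0])))
    return out
if __name__=="__main__":
    for nm,fr,roi in (("top",f,(150,160,490,350)),("scene",g,(130,165,530,390))):
        for lab in("obj","floor"):
            print(nm,lab)
            for c,a,k in blobs(fr,roi,lab):
                p=onz(fr,c,.004); (rc,rs,ra)=cv2.minAreaRect(k); print(c.round(1),a,p.round(4)[:2],np.round(rs,1),round(ra,1))
E
python3 seg.py
```

```text
top obj
[450.  334.8] 234.0 [ 0.3599 -0.2419] [12.1 22.1] 14.0
[379.1 301.8] 61.0 [ 0.4296 -0.0869] [9. 9.] 90.0
[310.2 300.5] 800.0 [0.4302 0.0647] [29.2 29.7] 17.4
[248.7 294.8] 412.0 [0.4407 0.1997] [21.4 21.3] 75.1
[176.4 299.4] 1606.0 [0.4284 0.3565] [33.4 51.6] 84.0
[435.5 293.8] 538.0 [ 0.4488 -0.2122] [34.2 17.2] 36.9
[367.4 232.8] 222.0 [ 0.5836 -0.0613] [17.7 16.3] 45.0
[421.7 225.2] 472.5 [ 0.6031 -0.1841] [22.7 27.2] 56.3
[245.8 227.9] 1404.5 [0.59   0.2113] [39.  38.3] 3.4
[193.1 229.1] 1635.5 [0.5852 0.3283] [41.6 42.2] 86.8
[472.5 239.5] 169.0 [ 0.5724 -0.2986] [63.  8.] 90.0
[323.5 200.5] 1218.0 [0.6561 0.0384] [59.1 32.7] 76.8
[422.2 176.7] 105.5 [ 0.7167 -0.1874] [ 3.9 36.5] 80.0
[228.2 179.5] 343.5 [0.701  0.2552] [15.1 25.5] 79.7
[486.6 221.5] 652.5 [ 0.6143 -0.3323] [189.   7.] 90.0
[465.2 162.9] 96.5 [ 0.7518 -0.2875] [ 7. 18.] 90.0
[378.6 165.8] 92.5 [ 0.7405 -0.0872] [11.3 13.4] 6.3
[265.  165.5] 155.5 [0.7358 0.1729] [12. 15.] 90.0
[183.9 169.8] 445.5 [0.7217 0.3562] [21. 34.] 90.0
[151.3 178.6] 108.0 [0.6996 0.4283] [64.  4.] 90.0
top floor
[449.9 334.7] 201
[... 2335 characters left out ...]
62.3] 59.2
[188.9 351.9] 1033.0 [0.4297 0.3555] [20.7 54.1] 61.7
[346.1 286. ] 142.5 [0.4319 0.062 ] [10. 18.] 90.0
[181.  282.1] 545.0 [0.5873 0.3268] [22. 32.] 90.0
[414.6 254.1] 29.0 [ 0.4405 -0.0972] [7.4 6.4] 53.1
[239.9 259.3] 483.0 [0.5918 0.2094] [18.  30.4] 71.6
[500.7 251.9] 304.5 [ 0.3648 -0.2483] [26.4 15. ] 52.1
[458.5 228.7] 685.0 [ 0.4586 -0.2215] [36.1 21.8] 5.5
[300.8 217.5] 162.0 [0.6497 0.0499] [28.6 12.1] 10.3
[316.4 205. ] 114.0 [0.6724 0.0007] [20.6  9.8] 36.9
[307.6 192.6] 129.5 [ 0.7228 -0.0024] [ 7.1 24. ] 61.9
[297.9 185.7] 106.5 [0.7582 0.0057] [ 5.8 23.3] 63.4
[506.9 166.8] 65.5 [ 0.5818 -0.4734] [ 5. 22.] 90.0
[180.1 180.4] 58.5 [0.9144 0.2428] [  1.5 110.2] 74.1
```

Emit:
apply_moves:
  targets:
    - {"slide": [0,0,-1.5],"turn": [0,0,0.143],"jaw": 0}
    - {"slide": [0,0,-1.5],"turn": [0,0,0.143],"jaw": 0}
    - {"slide": [0,0,-1.5],"turn": [0,0,0.143],"jaw": 0}
    - {"slide": [0,0,-1.5],"turn": [0,0,0.143],"jaw": 0}
    - {"slide": [0,0,-1.5],"turn": [0,0,0.143],"jaw": 0}
    - {"slide": [0,0,-1.5],"turn": [0,0,0.143],"jaw": 0}
    - {"slide": [0,0,-1.5],"turn": [0,0,0.143],"jaw": 0}
    - {"slide": [0,0,-1.5],"turn": [0,0,0.143],"jaw": 0}

```text
time: 1.05
tool_pos: [0.2575, 0.5694, 0.3431]
ee_rot: [-3.142, 0.0, 1.567]
wrist_force: [-0.6, 0.1, -0.7]
width: 0.0872
```

Run:
```python
from seg import *
# world-plane yaw of rectangles, centres from two views at assumed+triangulated heights
def rect(fr,roi,lab,near,z):
    b=min(blobs(fr,roi,lab),key=lambda q:np.hypot(*(q[0]-near)))
    P=np.array([onz(fr,k[0],z)[:2] for k in b[2]],np.float32)*1000
    (c,s,a)=cv2.minAreaRect(P); bx=cv2.boxPoints((c,s,a)); e=bx[1]-bx[0];e2=bx[2]-bx[1]
    L=e if np.hypot(*e)>np.hypot(*e2) else e2
    return np.round(c,1),np.round(s,1),round(float(np.degrees(np.arctan2(L[1],L[0]))),1)
rt=(150,160,490,350);rs=(130,165,530,390)
for n,t,s in (("lr",(193,229),(181,283)),("sq",(246,228),(240,260)),("lg",(176,299),(189,352)),("sr",(310,300),(346,286))):
    print(n,"wood.009",rect(f,rt,"obj",t,.009),rect(g,rs,"obj",s,.009)); print("  floor.004",rect(f,rt,"floor",t,.004),rect(g,rs,"floor",s,.004))
    p,e=tri(ray(f,min(blobs(f,rt,"floor"),key=lambda q:np.hypot(*(q[0]-t)))[0]),ray(g,min(blobs(g,rs,"floor"),key=lambda q:np.hypot(*(q[0]-s)))[0])); print("  tri",p.round(4),e.round(4))
print("box top.04",rect(f,rt,"floor",(435,294),.032))
print("cube",rect(f,rt,"obj",(249,295),.042))
```

```text
lr wood.009 (array([584.5, 327.2]), array([92.9, 92.3]), 5.7) (array([582.2, 326.2]), array([99.4, 91. ]), 6.2)
  floor.004 (array([585.4, 328.6]), array([59.3, 57.7]), 2.8) (array([588.2, 326.5]), array([60. , 55.3]), 61.4)
  tri [0.5845 0.3274 0.007 ] 0.0011
sq wood.009 (array([589.2, 210.7]), array([86. , 86.7]), -2.3) (array([586.8, 210.4]), array([85.7, 93.8]), -2.2)
  floor.004 (array([590.2, 211.4]), array([55. , 54.7]), 87.6) (array([592.6, 209.1]), array([55.5, 50.9]), 87.7)
  tri [0.589  0.2106 0.0071] 0.0012
lg wood.009 (array([428.8, 355.3]), array([ 73. , 109.8]), -82.1) (array([426.1, 354. ]), array([ 76.9, 107.4]), -82.4)
  floor.004 (array([428.6, 356.4]), array([42.8, 80. ]), -82.2) (array([430.3, 354.3]), array([41.4, 81.6]), -82.3)
  tri [0.4283 0.3557 0.006 ] 0.0005
sr wood.009 (array([430. ,  64.4]), array([63.7, 64.7]), -16.2) (array([427.6,  64.6]), array([64. , 70.2]), -16.0)
  floor.004 (array([430.2,  65.2]), array([28.4, 30.7]), -89.2) (array([432.2,  62.1]), array([33. , 24.5]), 61.4)
  tri [0.4296 0.064  0.0074] 0.0012
box top.04 (array([ 446.6, -205. ]), array([70. , 34.4]), 53.5)
cube (array([438.2, 195.6]), array([45.6, 44.9]), 16.1)
```

Emit:
apply_moves:
  targets:
    - {"slide": [-4.4,1.9,0.4],"turn": [0,0,0],"jaw": 0}
    - {"slide": [-4.4,1.9,0.4],"turn": [0,0,0],"jaw": 0}
    - {"slide": [-4.4,1.9,0.4],"turn": [0,0,0],"jaw": 0}
    - {"slide": [-4.4,1.9,0.4],"turn": [0,0,0],"jaw": 0}
    - {"slide": [-4.4,1.9,0.4],"turn": [0,0,0],"jaw": 0}
    - {"slide": [-4.4,1.9,0.4],"turn": [0,0,0],"jaw": 0}
    - {"slide": [-4.4,1.9,0.4],"turn": [0,0,0],"jaw": 0}
    - {"slide": [-4.4,1.9,0.4],"turn": [0,0,0],"jaw": 0}

```text
time: 1.85
tool_pos: [0.4107, 0.2158, 0.3105]
ee_rot: [3.141, -0.001, 1.573]
wrist_force: [0.9, 0.1, 0.7]
width: 0.0873
```

Emit:
apply_moves:
  targets:
    - {"slide": [-4.4,1.9,0.4],"turn": [0,0,0],"jaw": 0}
    - {"slide": [-4.4,1.9,0.4],"turn": [0,0,0],"jaw": 0}
    - {"slide": [-4.4,1.9,0.4],"turn": [0,0,0],"jaw": 0}
    - {"slide": [-4.4,1.9,0.4],"turn": [0,0,0],"jaw": 0}
    - {"slide": [-4.4,1.9,0.4],"turn": [0,0,0],"jaw": 0}
    - {"slide": [-4.4,1.9,0.4],"turn": [0,0,0],"jaw": 0}
    - {"slide": [-4.4,1.9,0.4],"turn": [0,0,0],"jaw": 0}
    - {"slide": [0,0,0],"turn": [0,0,0],"jaw": 0}

```text
time: 2.65
tool_pos: [0.5441, -0.0968, 0.2819]
ee_rot: [-3.141, 0.004, 1.564]
wrist_force: [-0.9, -0.3, -0.2]
width: 0.0871
```

Run:
```python
from h import *
s=ctrl.get_state();f=imaging.grab_frame("wrist");np.save("/tmp/w1.npy",(s,f),allow_pickle=True)
cv2.imwrite("pics/w1.png",f["img"][:,:,::-1])
T=wpose(s)
for n,p in dict(jar=(.6,-.185,.063),box=(.4466,-.205,.032),w=(.43,-.087,.02)).items(): print(n,wproj(f,T,np.array(p)).round())
```

```text
jar [369. 285.]
box [240. 290.]
w [222. 194.]
```

View pics/w1.png

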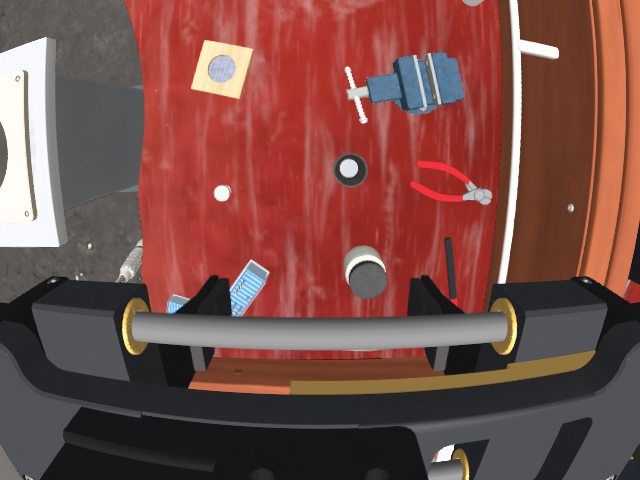

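The wrist view shows the jar lid at (367,279), the loupe at (350,169), the weight at (222,193) and the large bur box near (248,288), partly behind a finger. Next I measure the lid and the weight from the two views.

```bash
cat > m.py <<'E'
from h import *
def dark(im,roi,thr=85):
    x0,y0,x1,y1=roi;c=im[y0:y1,x0:x1].max(2); m=(c<thr).astype(np.uint8)
    k=max(cv2.findContours(m,cv2.RETR_EXTERNAL,cv2.CHAIN_APPROX_NONE)[0],key=cv2.contourArea)
    return k+np.array([x0,y0])
def cen(k): M=cv2.moments(k);return np.array([M['m10'],M['m01']])/M['m00']
def nonred(im,roi,thr=45):
    x0,y0,x1,y1=roi;c=im[y0:y1,x0:x1].astype(int); m=((c[...,0]-c[...,1])<thr).astype(np.uint8)
    k=max(cv2.findContours(m,cv2.RETR_EXTERNAL,cv2.CHAIN_APPROX_NONE)[0],key=cv2.contourArea)
    return k+np.array([x0,y0])
E
python3 - <<'E'
from m import *
f=np.load("/tmp/t.npy",allow_pickle=True).item();g=np.load("/tmp/s.npy",allow_pickle=True).item()
s,w=np.load("/tmp/w1.npy",allow_pickle=True);T=wpose(s)
kt=dark(f["img"],(405,205,445,245));kw=dark(w["img"],(335,235,395,310))
for k in(kt,kw):print(cen(k),cv2.contourArea(k),cv2.minEnclosingCircle(k), cv2.fitEllipse(k))
et=cv2.fitEllipse(kt)[0];ew=cv2.fitEllipse(kw)[0]
for a,b in((et,ew),(cen(kt),cen(kw))):print("lid tri",tri(ray(f,a),wray(w,T,b)))
def wz(uv,z): o,d=wray(w,T,uv);return o+d*(z-o[2])/d[2]
print("lid z.063 top",onz(f,et,.063),"wr",wz(ew,.063))
a=cen(nonred(f["img"],(368,292,390,312)));b=cen(nonred(w["img"],(205,178,240,210)));print("weight",a,b,tri(ray(f,a),wray(w,T,b)),onz(f,a,.013),wz(b,.013))
a=cen(nonred(f["img"],(355,220,382,246)));b=cen(nonred(w["img"],(330,150,372,190)));print("loupe",tri(ray(f,a),wray(w,T,b)))
E
```

```text
m.py:6: RuntimeWarning: invalid value encountered in divide
  def cen(k): M=cv2.moments(k);return np.array([M['m10'],M['m01']])/M['m00']
Traceback (most recent call last):
cv2.error: OpenCV(4.12.0) /io/opencv/modules/imgproc/src/shapedescr.cpp:361: error: (-201:Incorrect size of input array) There should be at least 5 points to fit the ellipse in function 'fitEllipseNoDirect'
```

```bash
sed -i 's/thr=85/thr=110/' m.py
cat > meas1.py <<'E'
from m import *
f=np.load("/tmp/t.npy",allow_pickle=True).item();g=np.load("/tmp/s.npy",allow_pickle=True).item()
s,w=np.load("/tmp/w1.npy",allow_pickle=True);T=wpose(s)
print(f["img"][222,426],w["img"][282,367],w["img"][255,363],f["img"][230,418])
kt=dark(f["img"],(405,205,445,245));kw=dark(w["img"],(335,235,395,310))
for k in(kt,kw):print(cen(k),cv2.contourArea(k), cv2.fitEllipse(k))
et=cv2.fitEllipse(kt)[0];ew=cv2.fitEllipse(kw)[0]
for a,b in((et,ew),(cen(kt),cen(kw))):print("lid tri",tri(ray(f,a),wray(w,T,b)))
def wz(uv,z): o,d=wray(w,T,uv);return o+d*(z-o[2])/d[2]
print("lid z.063 top",onz(f,et,.063),"wr",wz(ew,.063))
a=cen(nonred(f["img"],(368,292,390,312)));b=cen(nonred(w["img"],(205,178,240,210)));print("weight",a,b,tri(ray(f,a),wray(w,T,b)),onz(f,a,.013),wz(b,.013))
a=cen(nonred(f["img"],(355,220,382,246)));b=cen(nonred(w["img"],(330,150,372,190)));print("loupe",tri(ray(f,a),wray(w,T,b)))
E
python3 meas1.py
```

```text
[97 92 94] [102 102 101] [215 220 204] [108 106 101]
[424.43537415 222.30488559] 269.5 ((424.43359375, 222.2971649169922), (18.16757583618164, 19.181686401367188), 70.82550811767578)
[367.1167758 279.1532585] 1069.0 ((367.1279602050781, 279.16168212890625), (36.54689407348633, 37.332557678222656), 85.73993682861328)
lid tri (array([ 0.59759625, -0.17827877,  0.06151393]), np.float64(0.000542714055341733))
lid tri (array([ 0.59759285, -0.17829603,  0.06144722]), np.float64(0.0005439170257975338))
lid z.063 top [ 0.59754307 -0.17807375  0.063     ] wr [ 0.59713902 -0.17754882  0.063     ]
weight [379.10382514 301.7704918 ] [222.02459712 192.48430874] (array([ 0.42877643, -0.08558954,  0.0169228 ]), np.float64(0.0006165923288732024)) [ 0.42900199 -0.0857718   0.013     ] [ 0.42772084 -0.08649415  0.013     ]
loupe (array([ 0.57890026, -0.05936739,  0.02847005]), np.float64(0.0013194584723619795))
```

Emit:
apply_moves:
  targets:
    - {"slide": [-1.6,1.1,2.5],"turn": [0,0,0],"jaw": 0}
    - {"slide": [-1.6,1.1,2.5],"turn": [0,0,0],"jaw": 0}
    - {"slide": [-1.6,1.1,2.5],"turn": [0,0,0],"jaw": 0}
    - {"slide": [-1.6,1.1,2.5],"turn": [0,0,0],"jaw": 0}
    - {"slide": [-1.7,0.9,2.5],"turn": [0,0,0],"jaw": 0}
    - {"slide": [0,0,2.5],"turn": [0,0,0],"jaw": 0}
    - {"slide": [0,0,1],"turn": [0,0,0],"jaw": 0}
    - {"slide": [0,0,0],"turn": [0,0,0],"jaw": 0}

```text
time: 3.5
tool_pos: [0.5965, -0.1692, 0.1214]
ee_rot: [-3.139, -0.001, 1.574]
wrist_force: [0.8, -0.6, 0.1]
width: 0.0871
```

Run:
```python
from h import *
for i in range(3):
    s=ctrl.get_state();f=imaging.grab_frame("wrist");print(s["time"],s["tool_pos"],s["ee_rot"],s["qd"].max())
np.save("/tmp/w2.npy",(s,f),allow_pickle=True)
cv2.imwrite("pics/w2.png",f["img"][:,:,::-1])
```

```text
3.5 [ 0.59646068 -0.16924059  0.12144603] [-3.13935480e+00 -1.18515520e-03  1.57421014e+00] 0.02093652072089798
3.55 [ 0.5971755  -0.16962062  0.12287139] [-3.14138306e+00 -7.68471313e-04  1.57414284e+00] 0.016117427821543122
3.6 [ 0.59764639 -0.16991989  0.12367407] [ 3.14033610e+00 -5.02833173e-04  1.57408789e+00] 0.009044003659116985
```

View pics/w2.png

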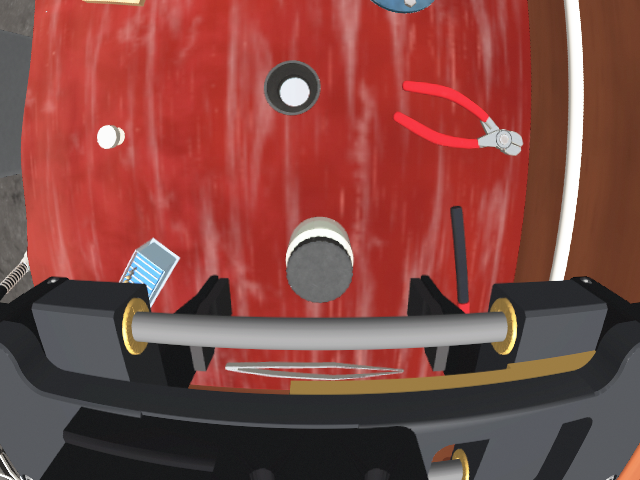

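Run:
```python
from m import *
f=np.load("/tmp/t.npy",allow_pickle=True).item()
s,w=np.load("/tmp/w2.npy",allow_pickle=True);T=wpose(s)
k=dark(w["img"],(275,225,365,310)); e=cv2.fitEllipse(k);print(e)
o,d=wray(w,T,e[0]);p=o+d*(.063-o[2])/d[2];print(p)
a=cv2.fitEllipse(dark(f["img"],(405,205,445,245)))[0];print(tri(ray(f,a),(o,d)))
print(T[:3,:3].T@(np.array([p[0],p[1],.014])-T[:3,3])*100)
```

```text
((318.2478942871094, 254.08432006835938), (30.163692474365234, 58.857364654541016), 81.78722381591797)
[ 0.59757713 -0.16815467  0.063     ]
(array([ 0.59950061, -0.17845076,  0.04337233]), np.float64(0.00832364615890064))
[ 0.1710292  -0.02012611 10.96747757]
```

Run:
```python
from m import *
f=np.load("/tmp/t.npy",allow_pickle=True).item()
s,w=np.load("/tmp/w2.npy",allow_pickle=True);T=wpose(s)
k=dark(w["img"],(275,225,365,312),128); e=cv2.fitEllipse(cv2.convexHull(k));print(e,cv2.boundingRect(k))
o,d=wray(w,T,e[0]);p=o+d*(.063-o[2])/d[2];print(p)
a=cv2.fitEllipse(dark(f["img"],(405,205,445,245)))[0];print(tri(ray(f,a),(o,d)))
print(T[:3,:3].T@(np.array([p[0],p[1],.014])-T[:3,3])*100)
```

```text
((318.92724609375, 269.3047790527344), (66.17804718017578, 67.10281372070312), 97.75889587402344) (285, 236, 68, 67)
[ 0.59804697 -0.1784347   0.063     ]
(array([ 0.59787963, -0.17845682,  0.06228225]), np.float64(0.0005701821062604114))
[-0.85712308  0.02347525 10.96701536]
```

Emit:
apply_moves:
  targets:
    - {"slide": [-0.85,0,0],"turn": [0,0,0],"jaw": 0}
    - {"slide": [0,0,3],"turn": [0,0,0],"jaw": 0}
    - {"slide": [0,0,3],"turn": [0,0,0],"jaw": 0}
    - {"slide": [0,0,3],"turn": [0,0,0],"jaw": 0}
    - {"slide": [0,0,1.9],"turn": [0,0,0],"jaw": 0}
    - {"slide": [0,0,0],"turn": [0,0,0],"jaw": 0}
    - {"slide": [0,0,0],"turn": [0,0,0],"jaw": 0}
  squeeze: 15

```text
time: 4.35
tool_pos: [0.5976, -0.18, 0.0147]
ee_rot: [3.141, 0.0, 1.573]
wrist_force: [0.1, 0.4, 1.2]
width: 0.0873
```

Emit:
apply_moves:
  targets:
    - {"slide": [0,0,0],"turn": [0,0,0],"jaw": 1}
    - {"slide": [0,0,0],"turn": [0,0,0],"jaw": 1}
    - {"slide": [0,0,0],"turn": [0,0,0],"jaw": 1}
    - {"slide": [0,0,0],"turn": [0,0,0],"jaw": 1}
    - {"slide": [0,0,0],"turn": [0,0,0],"jaw": 1}
    - {"slide": [0,0,0],"turn": [0,0,0],"jaw": 1}
    - {"slide": [0,0,0],"turn": [0,0,0],"jaw": 1}

```text
time: 5.05
tool_pos: [0.5972, -0.1793, 0.0136]
ee_rot: [3.141, -0.0, 1.573]
wrist_force: [0.2, -0.6, 0.3]
width: 0.0469
```

Emit:
apply_moves:
  targets:
    - {"slide": [0,0,-1],"turn": [0,0,0],"jaw": 1}
    - {"slide": [0,0,-2.5],"turn": [0,0,0],"jaw": 1}
    - {"slide": [0,0,-3],"turn": [0,0,0],"jaw": 1}
    - {"slide": [0,0,-3],"turn": [0,0,0],"jaw": 1}
    - {"slide": [0,0,-3],"turn": [0,0,0],"jaw": 1}
    - {"slide": [0,0,-2.5],"turn": [0,0,0],"jaw": 1}
    - {"slide": [0,0,-1],"turn": [0,0,0],"jaw": 1}
    - {"slide": [0,0,0],"turn": [0,0,0],"jaw": 1}

```text
time: 5.85
tool_pos: [0.5976, -0.1796, 0.1748]
ee_rot: [3.139, 0.0, 1.573]
wrist_force: [-0.2, -1.2, -1.5]
width: 0.0475
```

Emit:
apply_moves:
  targets:
    - {"slide": [1.5,0,0],"turn": [0,0,0],"jaw": 1}
    - {"slide": [3,0,0],"turn": [0,0,0],"jaw": 1}
    - {"slide": [4,-0.2,0],"turn": [0,0,0],"jaw": 1}
    - {"slide": [4,-0.2,0],"turn": [0,0,0],"jaw": 1}
    - {"slide": [4,-0.2,0],"turn": [0,0,0],"jaw": 1}
    - {"slide": [4,-0.2,0],"turn": [0,0,0],"jaw": 1}
    - {"slide": [4,-0.2,0],"turn": [0,0,0],"jaw": 1}
    - {"slide": [4,-0.2,0],"turn": [0,0,0],"jaw": 1}

```text
time: 6.65
tool_pos: [0.5829, 0.1086, 0.1719]
ee_rot: [-3.139, 0.0, 1.574]
wrist_force: [1.4, -0.2, -0.2]
width: 0.0471
```

Emit:
apply_moves:
  targets:
    - {"slide": [4,0,0],"turn": [0,0,0],"jaw": 1}
    - {"slide": [4,0,0],"turn": [0,0,0],"jaw": 1}
    - {"slide": [4,0,0],"turn": [0,0,0],"jaw": 1}
    - {"slide": [4,0,0],"turn": [0,0,0],"jaw": 1}
    - {"slide": [3,0,0],"turn": [0,0,0],"jaw": 1}
    - {"slide": [2,0,0],"turn": [0,0,0],"jaw": 1}
    - {"slide": [1.2,0,0],"turn": [0,0,0],"jaw": 1}
    - {"slide": [0,0,0],"turn": [0,0,0],"jaw": 1}

```text
time: 7.45
tool_pos: [0.5833, 0.3288, 0.1726]
ee_rot: [-3.14, 0.001, 1.574]
wrist_force: [0.1, -1.2, -1.8]
width: 0.0471
```

```bash
cat > see.py <<'E'
import sys
from h import *
n=sys.argv[1]
s=ctrl.get_state();f=imaging.grab_frame("wrist");print(s["time"],s["tool_pos"].round(4),s["ee_rot"].round(3),s["width"])
np.save(f"/tmp/{n}.npy",(s,f),allow_pickle=True);cv2.imwrite(f"pics/{n}.png",f["img"][:,:,::-1])
E
python3 see.py w3
```

```text
7.45 [0.5833 0.3288 0.1726] [-3.140e+00  1.000e-03  1.574e+00] 0.0471106111155646
```

View pics/w3.png

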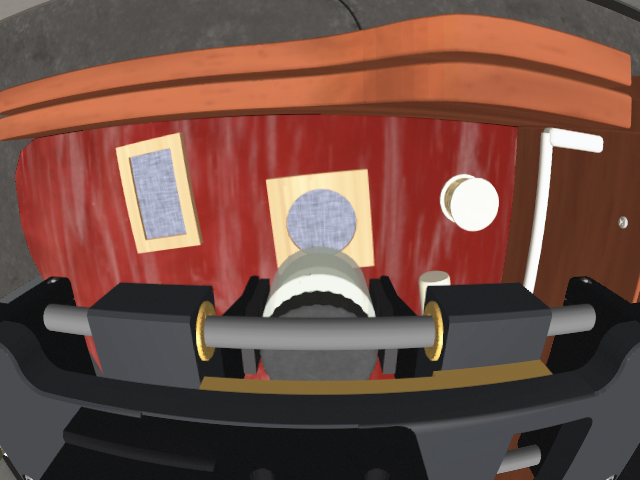

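Run:
```python
from h import *
s,w=np.load("/tmp/w3.npy",allow_pickle=True);T=wpose(s)
def wz(uv,z): o,d=wray(w,T,uv);return (o+d*(z-o[2])/d[2]).round(4)
im=w["img"].astype(int);m=((im[...,2]>=im[...,0])&(im[...,2]>110)&(abs(im[...,2]-im[...,1])<50)).astype(np.uint8)
m[:180]=0;m[248:]=0;m[:,:275]=0;m[:,370:]=0
k=max(cv2.findContours(m,0,cv2.CHAIN_APPROX_NONE)[0],key=cv2.contourArea)[:,0]
k=k[k[:,1]<235]
P=np.array([wz(q,.004)[:2] for q in k]);A=np.c_[2*P,np.ones(len(P))];x=np.linalg.lstsq(A,(P**2).sum(1),rcond=None)[0];print(x[:2],np.sqrt(x[2]+x[0]**2+x[1]**2))
```

```text
[0.58527387 0.32516928] 0.03112388750683147
```

Emit:
apply_moves:
  targets:
    - {"slide": [-0.2,0.2,2],"turn": [0,0,0],"jaw": 1}
    - {"slide": [0,0,3],"turn": [0,0,0],"jaw": 1}
    - {"slide": [0,0,3],"turn": [0,0,0],"jaw": 1}
    - {"slide": [0,0,3],"turn": [0,0,0],"jaw": 1}
    - {"slide": [0,0,2],"turn": [0,0,0],"jaw": 1}
    - {"slide": [0,0,1],"turn": [0,0,0],"jaw": 1}
    - {"slide": [0,0,0.8],"turn": [0,0,0],"jaw": 1}
    - {"slide": [0,0,0],"turn": [0,0,0],"jaw": 1}

```text
time: 8.3
tool_pos: [0.5862, 0.3248, 0.0254]
ee_rot: [-3.141, 0.0, 1.572]
wrist_force: [-0.1, -0.5, -1.9]
width: 0.0471
```

Emit:
apply_moves:
  targets:
    - {"slide": [0,0,0.3],"turn": [0,0,0],"jaw": 1}
    - {"slide": [0,0,0.2],"turn": [0,0,0],"jaw": 1}
    - {"slide": [0,0,0.1],"turn": [0,0,0],"jaw": 1}
    - {"slide": [0,0,0],"turn": [0,0,0],"jaw": 1}

```text
time: 8.7
tool_pos: [0.5861, 0.3257, 0.0198]
ee_rot: [3.141, -0.0, 1.573]
wrist_force: [0.5, -0.5, -1.6]
width: 0.0471
```

Emit:
apply_moves:
  targets:
    - {"slide": [0,0,0.1],"turn": [0,0,0],"jaw": 1}
    - {"slide": [0,0,0.1],"turn": [0,0,0],"jaw": 1}
    - {"slide": [0,0,0],"turn": [0,0,0],"jaw": 1}

```text
time: 9.0
tool_pos: [0.5861, 0.3257, 0.0176]
ee_rot: [3.141, -0.0, 1.573]
wrist_force: [-0.1, 1.0, -1.4]
width: 0.0468
```

Emit:
apply_moves:
  targets:
    - {"slide": [0,0,0],"turn": [0,0,0],"jaw": 0.4}
    - {"slide": [0,0,0],"turn": [0,0,0],"jaw": 0.2}
    - {"slide": [0,0,0],"turn": [0,0,0],"jaw": 0}
    - {"slide": [0,0,0],"turn": [0,0,0],"jaw": 0}
    - {"slide": [0,0,-1],"turn": [0,0,0],"jaw": 0}
    - {"slide": [0,0,-4],"turn": [0,0,0],"jaw": 0}
    - {"slide": [0,0,-5],"turn": [0,0,0],"jaw": 0}
    - {"slide": [0,0,-5],"turn": [0,0,0],"jaw": 0}

```text
time: 9.8
tool_pos: [0.5858, 0.3252, 0.1699]
ee_rot: [-3.142, 0.0, 1.572]
wrist_force: [0.9, 0.0, 0.7]
width: 0.0862
```

```bash
python3 see.py w4
python3 - <<'E'
from h import *
f=imaging.grab_frame("top");cv2.imwrite("pics/t4.png",f["img"][120:340,140:340,::-1].repeat(3,0).repeat(3,1))
E
```

```text
9.8 [0.5858 0.3252 0.1699] [-3.142  0.     1.572] 0.0862087785692634
```

View pics/w4.png

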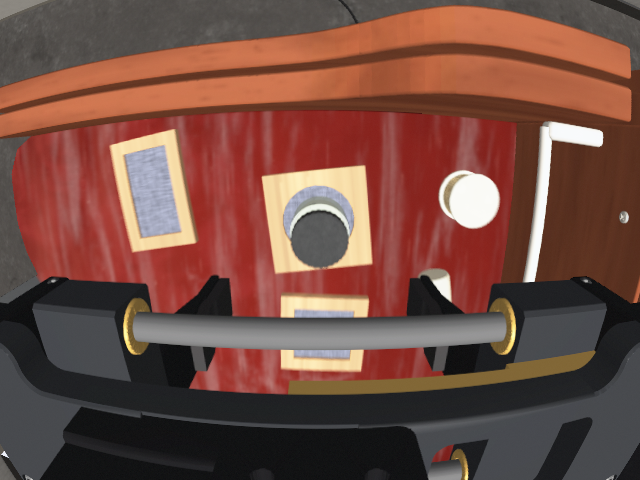

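Emit:
apply_moves:
  targets:
    - {"slide": [-2.9,-2.9,0],"turn": [0,0,0],"jaw": 0}
    - {"slide": [-2.9,-2.9,0],"turn": [0,0,0],"jaw": 0}
    - {"slide": [-2.9,-2.9,0],"turn": [0,0,0],"jaw": 0}
    - {"slide": [-2.9,-2.9,0],"turn": [0,0,0],"jaw": 0}
    - {"slide": [-2.9,-2.9,0],"turn": [0,0,0],"jaw": 0}
    - {"slide": [0,0,0],"turn": [0,0,-0.14],"jaw": 0}
    - {"slide": [0,0,0],"turn": [0,0,-0.14],"jaw": 0}
    - {"slide": [0,0,0],"turn": [0,0,0],"jaw": 0}

```text
time: 10.7
tool_pos: [0.4414, 0.1803, 0.1682]
ee_rot: [3.14, -0.001, 1.855]
wrist_force: [-0.0, -0.6, -0.5]
width: 0.0868
```

```bash
python3 see.py w5
```

```text
10.7 [0.4414 0.1803 0.1682] [ 3.140e+00 -1.000e-03  1.855e+00] 0.08675254959555431
```

View pics/w5.png

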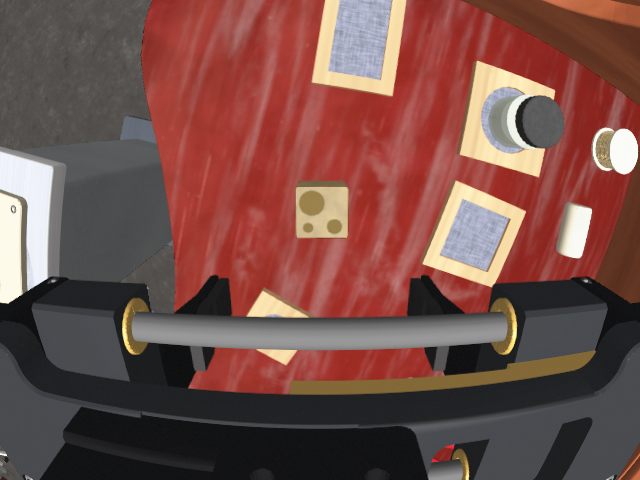

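View pics/t4.png

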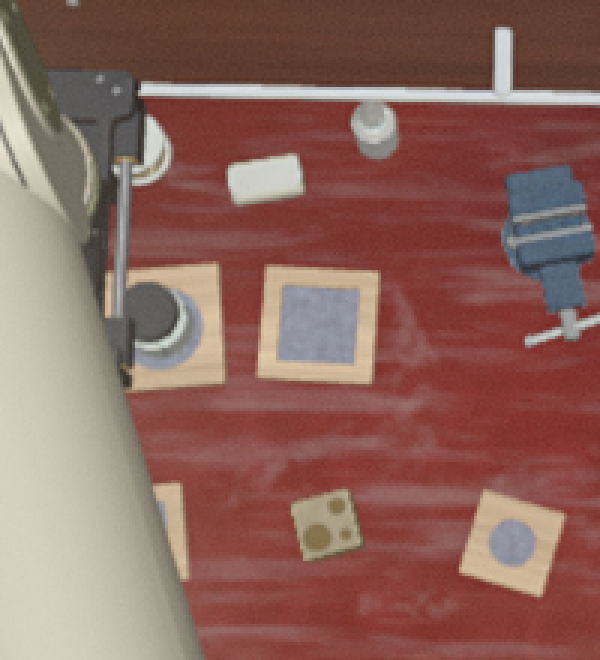

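```bash
python3 - <<'E'
from m import *
f=np.load("/tmp/t.npy",allow_pickle=True).item()
s,w=np.load("/tmp/w5.npy",allow_pickle=True);T=wpose(s)
im=w["img"].astype(int); print(im[176:192,305].tolist())
k=nonred(w["img"],(270,160,380,260),60);print(cv2.boundingRect(k),cv2.minAreaRect(k))
def wz(uv,z): o,d=wray(w,T,uv);return (o+d*(z-o[2])/d[2])
C=[(295.7,186),(348,186),(348,238),(296.5,238)]
P=np.array([wz(c,.042) for c in C]);print(P.round(4),P.mean(0));print([np.linalg.norm(P[i]-P[i-1]).round(4) for i in range(4)])
e=P[1]-P[0]+P[2]-P[3];print(np.degrees(np.arctan2(e[1],e[0])))
# two-view height: top-view corner rays
print(tri(ray(f,(248.3,294.0)),wray(w,T,(322,212))))
d=T[:3,:3].T@(P.mean(0)-T[:3,3]);print(d*100)
E
python3 - <<'E'
import numpy as np,cv2
f=np.load("/tmp/t.npy",allow_pickle=True).item()
cv2.imwrite("pics/cubet.png",cv2.resize(f["img"][275:315,230:270,::-1],None,fx=12,fy=12,interpolation=cv2.INTER_CUBIC))
E
```

```text
[[163, 58, 50], [163, 57, 50], [163, 57, 48], [163, 57, 48], [152, 68, 54], [124, 90, 66], [118, 100, 71], [119, 101, 72], [120, 103, 73], [118, 100, 71], [121, 102, 74], [213, 191, 138], [214, 192, 145], [214, 193, 149], [212, 191, 148], [196, 176, 136]]
(295, 181, 54, 57) ((321.5, 209.0), (56.0, 53.0), 90.0)
[[0.4141 0.2101 0.042 ]
 [0.4534 0.2217 0.042 ]
 [0.466  0.1812 0.042 ]
 [0.426  0.1695 0.042 ]] [0.43990432 0.19564514 0.042     ]
[np.float64(0.0423), np.float64(0.041), np.float64(0.0423), np.float64(0.0417)]
16.32899361993912
(array([0.43956959, 0.19625544, 0.04388763]), np.float64(0.00015970194266618832))
[ 1.50034571  0.27159607 12.62457593]
```

View pics/cubet.png

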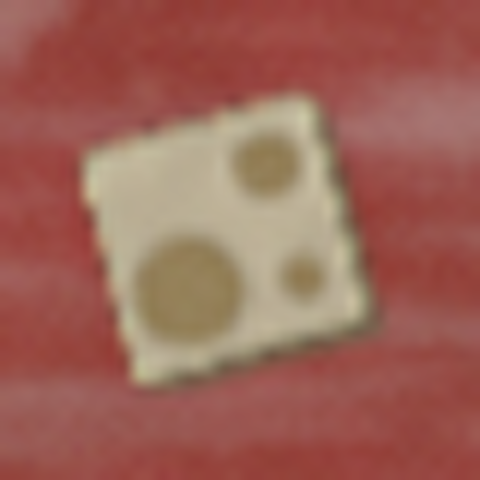

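Emit:
apply_moves:
  targets:
    - {"slide": [1.5,0.3,2],"turn": [0,0,0],"jaw": 0}
    - {"slide": [0,0,4],"turn": [0,0,0],"jaw": 0}
    - {"slide": [0,0,4],"turn": [0,0,0],"jaw": 0}
    - {"slide": [0,0,3],"turn": [0,0,0],"jaw": 0}
    - {"slide": [0,0,1.6],"turn": [0,0,0],"jaw": 0}
    - {"slide": [0,0,1],"turn": [0,0,0],"jaw": 0}
    - {"slide": [0,0,0],"turn": [0,0,0],"jaw": 0}
    - {"slide": [0,0,0],"turn": [0,0,0],"jaw": 0}

```text
time: 11.55
tool_pos: [0.4407, 0.1958, 0.0122]
ee_rot: [3.141, -0.0, 1.851]
wrist_force: [0.6, -0.5, 0.5]
width: 0.0869
```

Emit:
apply_moves:
  targets:
    - {"slide": [0,0,0],"turn": [0,0,0],"jaw": 1}
    - {"slide": [0,0,0],"turn": [0,0,0],"jaw": 1}
    - {"slide": [0,0,0],"turn": [0,0,0],"jaw": 1}
    - {"slide": [0,0,0],"turn": [0,0,0],"jaw": 1}
    - {"slide": [0,0,0],"turn": [0,0,0],"jaw": 1}
    - {"slide": [0,0,0],"turn": [0,0,0],"jaw": 1}
    - {"slide": [0,0,0],"turn": [0,0,0],"jaw": 1}
    - {"slide": [0,0,0],"turn": [0,0,0],"jaw": 1}
  squeeze: 35

```text
time: 12.35
tool_pos: [0.4398, 0.1956, 0.0115]
ee_rot: [-3.141, -0.0, 1.853]
wrist_force: [-0.2, -0.6, 1.0]
width: 0.0418
```

Emit:
apply_moves:
  targets:
    - {"slide": [0,0,-1],"turn": [0,0,0],"jaw": 1}
    - {"slide": [0,0,-2],"turn": [0,0,0],"jaw": 1}
    - {"slide": [0,0,-3],"turn": [0,0,0],"jaw": 1}
    - {"slide": [0,0,-3],"turn": [0,0,0],"jaw": 1}
    - {"slide": [0,0,-2],"turn": [0,0,0.1],"jaw": 1}
    - {"slide": [0,0,-1],"turn": [0,0,0.12],"jaw": 1}
    - {"slide": [0,0,0],"turn": [0,0,0.1],"jaw": 1}
    - {"slide": [0,0,0],"turn": [0,0,0],"jaw": 1}

```text
time: 13.15
tool_pos: [0.4399, 0.1954, 0.1319]
ee_rot: [-3.142, -0.0, 1.531]
wrist_force: [0.8, 0.5, -5.6]
width: 0.0418
```

Emit:
apply_moves:
  targets:
    - {"slide": [0,1,0],"turn": [0,0,0],"jaw": 1}
    - {"slide": [0.4,2,0],"turn": [0,0,0],"jaw": 1}
    - {"slide": [0.4,3,0],"turn": [0,0,0],"jaw": 1}
    - {"slide": [0.4,3,0],"turn": [0,0,0],"jaw": 1}
    - {"slide": [0.4,3,0],"turn": [0,0,0],"jaw": 1}
    - {"slide": [0.5,2,0],"turn": [0,0,0],"jaw": 1}
    - {"slide": [0,0.9,0],"turn": [0,0,0],"jaw": 1}
    - {"slide": [0,0,0],"turn": [0,0,0],"jaw": 1}

```text
time: 13.95
tool_pos: [0.5905, 0.2099, 0.1307]
ee_rot: [-3.141, 0.002, 1.533]
wrist_force: [-0.4, -1.6, -5.8]
width: 0.0416
```

```bash
python3 see.py w6
```

```text
13.95 [0.5905 0.2099 0.1307] [-3.141e+00  2.000e-03  1.533e+00] 0.04161986322901763
```

View pics/w6.png

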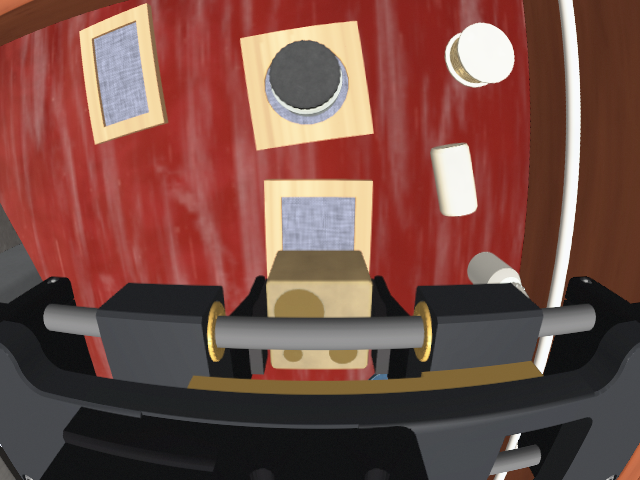

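Run:
```python
from h import *
s,w=np.load("/tmp/w6.npy",allow_pickle=True);T=wpose(s)
for uv,z in(((318,197),.004),((318,197),.009),((318,180.5),.009),((281,225),.004),((355,225),.004)): 
    o,d=wray(w,T,uv);print((o+d*(z-o[2])/d[2]).round(4))
```

```text
[0.5909 0.2371 0.004 ]
[0.5909 0.2379 0.009 ]
[0.5914 0.2508 0.009 ]
[0.5603 0.2155 0.004 ]
[0.6198 0.2133 0.004 ]
```

Emit:
apply_moves:
  targets:
    - {"slide": [0,0,1.5],"turn": [0,0,0],"jaw": 1}
    - {"slide": [0,0,3],"turn": [0,0,0],"jaw": 1}
    - {"slide": [0,0,3],"turn": [0,0,0],"jaw": 1}
    - {"slide": [0,0,2],"turn": [0,0,0],"jaw": 1}
    - {"slide": [0,0,1],"turn": [0,0,0],"jaw": 1}
    - {"slide": [0,0,0.5],"turn": [0,0,0],"jaw": 1}
    - {"slide": [0,0,0.2],"turn": [0,0,0],"jaw": 1}
    - {"slide": [0,0,0],"turn": [0,0,0],"jaw": 1}

```text
time: 14.8
tool_pos: [0.5901, 0.2112, 0.0203]
ee_rot: [3.141, -0.001, 1.533]
wrist_force: [-0.7, -0.2, -5.0]
width: 0.0413
```

Emit:
apply_moves:
  targets:
    - {"slide": [0,0,0.2],"turn": [0,0,0],"jaw": 1}
    - {"slide": [0,0,0.15],"turn": [0,0,0],"jaw": 1}
    - {"slide": [0,0,0.05],"turn": [0,0,0],"jaw": 1}
    - {"slide": [0,0,0],"turn": [0,0,0],"jaw": 1}

```text
time: 15.2
tool_pos: [0.5898, 0.211, 0.0157]
ee_rot: [3.141, -0.0, 1.533]
wrist_force: [-0.5, 0.3, -5.9]
width: 0.042
```

Emit:
apply_moves:
  targets:
    - {"slide": [0,0,0.1],"turn": [0,0,0],"jaw": 1}
    - {"slide": [0,0,0],"turn": [0,0,0],"jaw": 1}

```text
time: 15.4
tool_pos: [0.5899, 0.2109, 0.0156]
ee_rot: [-3.141, -0.001, 1.533]
wrist_force: [-5.8, -1.2, 5.6]
width: 0.0417
```

Emit:
apply_moves:
  targets:
    - {"slide": [0,0,0],"turn": [0,0,0],"jaw": 0.4}
    - {"slide": [0,0,0],"turn": [0,0,0],"jaw": 0.2}
    - {"slide": [0,0,0],"turn": [0,0,0],"jaw": 0}
    - {"slide": [0,0,0],"turn": [0,0,0],"jaw": 0}
    - {"slide": [0,0,-1],"turn": [0,0,0],"jaw": 0}
    - {"slide": [0,0,-4],"turn": [0,0,0],"jaw": 0}
    - {"slide": [0,0,-5],"turn": [0,0,0],"jaw": 0}
    - {"slide": [0,0,-5],"turn": [0,0,0],"jaw": 0}
  squeeze: 15

```text
time: 16.2
tool_pos: [0.5895, 0.2104, 0.1668]
ee_rot: [-3.142, 0.0, 1.532]
wrist_force: [1.6, 0.5, -0.8]
width: 0.0859
```

```bash
python3 see.py w7
```

```text
16.2 [0.5895 0.2104 0.1668] [-3.142  0.     1.532] 0.0859387196049683
```

View pics/w7.png

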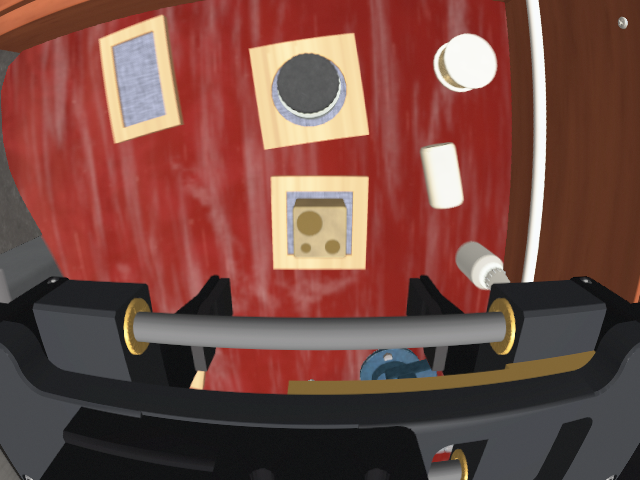

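Emit:
apply_moves:
  targets:
    - {"slide": [-4,-1.3,-0.5],"turn": [0,0,0],"jaw": 0}
    - {"slide": [-4.6,-1.45,-0.5],"turn": [0,0,0],"jaw": 0}
    - {"slide": [-4.6,-1.45,-0.5],"turn": [0,0,0],"jaw": 0}
    - {"slide": [-4.6,-1.45,-0.5],"turn": [0,0,0],"jaw": 0}
    - {"slide": [-4.6,-1.45,0],"turn": [0,0,0],"jaw": 0}
    - {"slide": [-4.6,-1.45,0],"turn": [0,0,0],"jaw": 0}
    - {"slide": [-4.6,-1.45,0],"turn": [0,0,0],"jaw": 0}
    - {"slide": [-4.6,-1.45,0],"turn": [0,0,0],"jaw": 0}

```text
time: 17.05
tool_pos: [0.4607, -0.1483, 0.1851]
ee_rot: [3.14, -0.001, 1.532]
wrist_force: [1.6, -0.7, 0.3]
width: 0.0869
```

Emit:
apply_moves:
  targets:
    - {"slide": [-4.6,-1.45,0],"turn": [0,0,0],"jaw": 0}
    - {"slide": [0,0,0],"turn": [0,0,0.15],"jaw": 0}
    - {"slide": [0,0,0],"turn": [0,0,0.15],"jaw": 0}
    - {"slide": [0,0,0],"turn": [0,0,0.15],"jaw": 0}
    - {"slide": [0,0,0],"turn": [0,0,0.15],"jaw": 0}
    - {"slide": [0,0,0],"turn": [0,0,0],"jaw": 0}

```text
time: 17.65
tool_pos: [0.4453, -0.1922, 0.185]
ee_rot: [3.141, -0.001, 0.93]
wrist_force: [-0.8, -1.2, -0.2]
width: 0.0871
```

```bash
python3 see.py w8
```

```text
17.65 [ 0.4453 -0.1922  0.185 ] [ 3.141e+00 -1.000e-03  9.300e-01] 0.0870708217305358
```

View pics/w8.png

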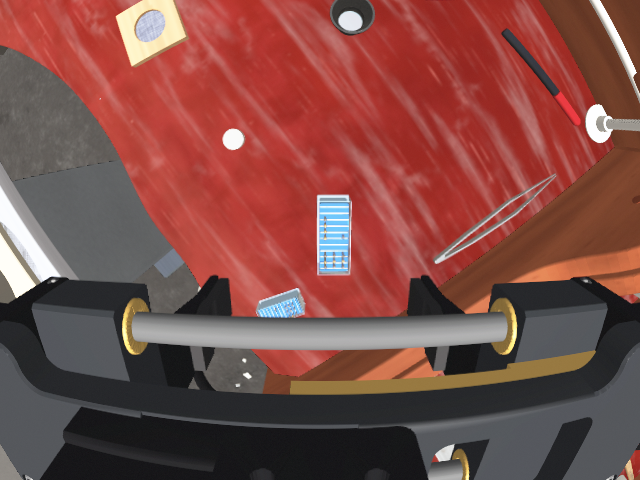

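Run:
```python
from h import *
s,w=np.load("/tmp/w8.npy",allow_pickle=True)
cv2.imwrite("pics/w8z.png",cv2.resize(w["img"][180:290,280:390,::-1],None,fx=5,fy=5,interpolation=cv2.INTER_CUBIC))
```

```text
(no output)
```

View pics/w8z.png

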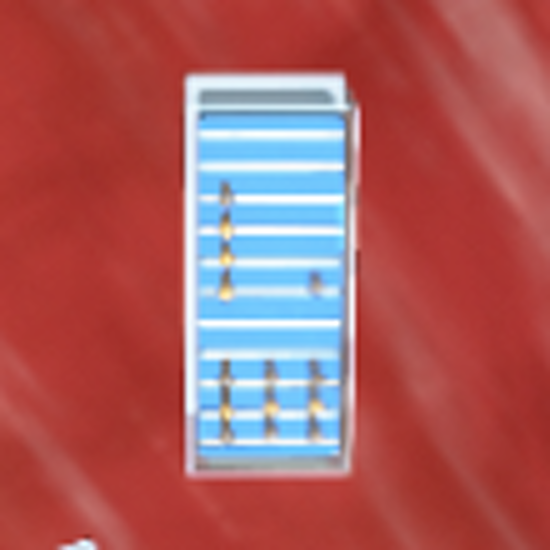

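Run:
```python
from h import *
f=np.load("/tmp/t.npy",allow_pickle=True).item()
s,w=np.load("/tmp/w8.npy",allow_pickle=True);T=wpose(s)
def wz(uv,z): o,d=wray(w,T,uv);return (o+d*(z-o[2])/d[2])
C=[(280+a/5,180+b/5) for a,b in((188,107),(350,107),(351,470),(189,470))]
P=np.array([wz(c,.032) for c in C]);c=P.mean(0);print(P.round(4),c,[np.linalg.norm(P[i]-P[i-1]).round(4) for i in range(4)])
e=P[0]-P[3]+P[1]-P[2];print("long axis",np.degrees(np.arctan2(e[1],e[0])), "tool x", np.degrees(s["ee_rot"][2]))
print("tri",tri(ray(f,(435.6,293)),wray(w,T,(334,237.7))))
print(100*T[:3,:3].T@(c-T[:3,3]))
cv2.imwrite("pics/boxt.png",cv2.resize(f["img"][270:345,410:465,::-1],None,fx=8,fy=8,interpolation=cv2.INTER_CUBIC))
```

```text
[[ 0.456  -0.1759  0.032 ]
 [ 0.4785 -0.1926  0.032 ]
 [ 0.4398 -0.2473  0.032 ]
 [ 0.4162 -0.2295  0.032 ]] [ 0.44762055 -0.21132301  0.032     ] [np.float64(0.0668), np.float64(0.028), np.float64(0.067), np.float64(0.0296)]
long axis 54.07973430176845 tool x 53.263884793064044
tri (array([ 0.44842692, -0.2075961 ,  0.03490057]), np.float64(0.004441423514720532))
[-1.41041368  1.32984972 15.29444853]
```

View pics/boxt.png

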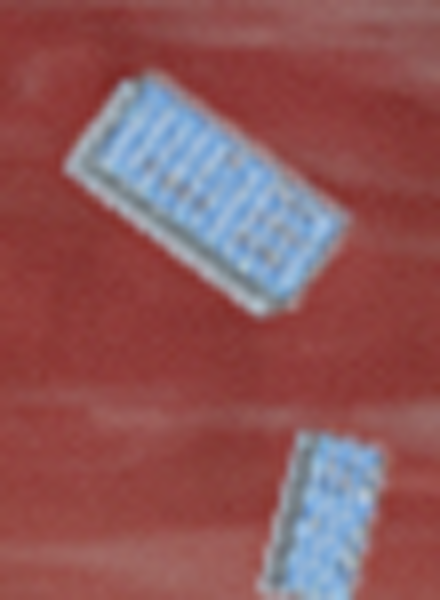

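Run:
```python
from h import *
f=np.load("/tmp/t.npy",allow_pickle=True).item()
s,w=np.load("/tmp/w8.npy",allow_pickle=True);T=wpose(s)
for q in((437.7,293.7),(437,293.9)):print("tri",tri(ray(f,q),wray(w,T,(334,237.7))),onz(f,q,.032))
```

```text
tri (array([ 0.44742291, -0.21189363,  0.02643025]), np.float64(0.0001632089461233475)) [ 0.4469689  -0.21052182  0.032     ]
tri (array([ 0.44717039, -0.21150009,  0.02485198]), np.float64(0.001693245755208819)) [ 0.44651482 -0.20899012  0.032     ]
```

Emit:
apply_moves:
  targets:
    - {"slide": [-1.4,1.3,2],"turn": [0,0,-0.014],"jaw": 0}
    - {"slide": [0,0,3],"turn": [0,0,0],"jaw": 0}
    - {"slide": [0,0,4],"turn": [0,0,0],"jaw": 0}
    - {"slide": [0,0,4],"turn": [0,0,0],"jaw": 0}
    - {"slide": [0,0,3],"turn": [0,0,0],"jaw": 0}
    - {"slide": [0,0,1],"turn": [0,0,0],"jaw": 0}
    - {"slide": [0,0,0.4],"turn": [0,0,0],"jaw": 0}
    - {"slide": [0,0,0],"turn": [0,0,0],"jaw": 0}

```text
time: 18.5
tool_pos: [0.4481, -0.2112, 0.0114]
ee_rot: [3.141, -0.001, 0.948]
wrist_force: [-0.2, 0.3, 0.7]
width: 0.0871
```

Emit:
apply_moves:
  targets:
    - {"slide": [0,0,0],"turn": [0,0,0],"jaw": 1}
    - {"slide": [0,0,0],"turn": [0,0,0],"jaw": 1}
    - {"slide": [0,0,0],"turn": [0,0,0],"jaw": 1}
    - {"slide": [0,0,0],"turn": [0,0,0],"jaw": 1}
    - {"slide": [0,0,0],"turn": [0,0,0],"jaw": 1}
    - {"slide": [0,0,0],"turn": [0,0,0],"jaw": 1}
    - {"slide": [0,0,0],"turn": [0,0,0],"jaw": 1}
    - {"slide": [0,0,0],"turn": [0,0,0],"jaw": 1}
  squeeze: 12

```text
time: 19.3
tool_pos: [0.4474, -0.2109, 0.0105]
ee_rot: [-3.141, -0.0, 0.947]
wrist_force: [-0.9, 0.3, 0.1]
width: 0.0308
```

Emit:
apply_moves:
  targets:
    - {"slide": [0,0,-1],"turn": [0,0,0],"jaw": 1}
    - {"slide": [0,0,-3],"turn": [0,0,0],"jaw": 1}
    - {"slide": [0,0,-3],"turn": [0,0,-0.12],"jaw": 1}
    - {"slide": [0,0,-3],"turn": [0,0,-0.14],"jaw": 1}
    - {"slide": [0,0,-3],"turn": [0,0,-0.14],"jaw": 1}
    - {"slide": [0,0,-1],"turn": [0,0,-0.14],"jaw": 1}
    - {"slide": [0,0,0],"turn": [0,0,-0.12],"jaw": 1}
    - {"slide": [0,0,0],"turn": [0,0,-0.1],"jaw": 1}

```text
time: 20.1
tool_pos: [0.4475, -0.2111, 0.1515]
ee_rot: [3.14, -0.0, 1.711]
wrist_force: [0.2, -0.4, -1.6]
width: 0.0297
```

Emit:
apply_moves:
  targets:
    - {"slide": [1.5,0,0],"turn": [0,0,0],"jaw": 1}
    - {"slide": [3,0.4,0],"turn": [0,0,0],"jaw": 1}
    - {"slide": [4,0.4,0],"turn": [0,0,0],"jaw": 1}
    - {"slide": [4,0.4,0],"turn": [0,0,0],"jaw": 1}
    - {"slide": [4,0.4,0],"turn": [0,0,0],"jaw": 1}
    - {"slide": [4,0.4,0],"turn": [0,0,0],"jaw": 1}
    - {"slide": [4,0.4,0],"turn": [0,0,0],"jaw": 1}
    - {"slide": [4,0.4,0],"turn": [0,0,0],"jaw": 1}

```text
time: 20.9
tool_pos: [0.4363, 0.0765, 0.1512]
ee_rot: [3.141, -0.0, 1.706]
wrist_force: [0.5, -1.1, -0.7]
width: 0.0295
```

Emit:
apply_moves:
  targets:
    - {"slide": [4,0.4,0],"turn": [0,0,0],"jaw": 1}
    - {"slide": [4,0.4,0],"turn": [0,0,0],"jaw": 1}
    - {"slide": [4,0.4,0],"turn": [0,0,0],"jaw": 1}
    - {"slide": [4,0.4,0],"turn": [0,0,0],"jaw": 1}
    - {"slide": [4,0.4,0],"turn": [0,0,0],"jaw": 1}
    - {"slide": [3.5,0.4,0],"turn": [0,0,0],"jaw": 1}
    - {"slide": [2.5,0.4,0],"turn": [0,0,0],"jaw": 1}
    - {"slide": [1.9,0.3,0],"turn": [0,0,0],"jaw": 1}

```text
time: 21.7
tool_pos: [0.4291, 0.3576, 0.1509]
ee_rot: [3.141, 0.0, 1.708]
wrist_force: [0.8, 0.5, -0.4]
width: 0.0292
```

Emit:
apply_moves:
  targets:
    - {"slide": [0,0,0],"turn": [0,0,0],"jaw": 1}
    - {"slide": [0,0,0],"turn": [0,0,0],"jaw": 1}

```text
time: 21.9
tool_pos: [0.4296, 0.3553, 0.1508]
ee_rot: [3.141, 0.001, 1.707]
wrist_force: [-0.3, -1.6, -0.6]
width: 0.0293
```

```bash
python3 see.py w9
```

```text
21.9 [0.4296 0.3553 0.1508] [3.141e+00 1.000e-03 1.707e+00] 0.029301313432102714
```

View pics/w9.png

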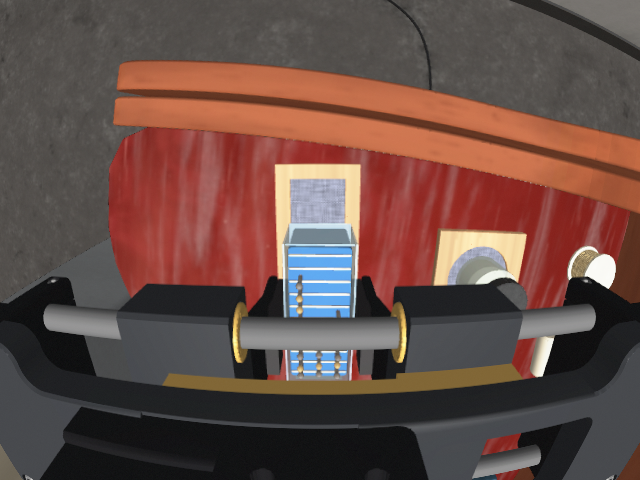

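Run:
```python
from h import *
s,w=np.load("/tmp/w9.npy",allow_pickle=True);T=wpose(s)
c=np.array([.4285,.356])
for uv,z in(((318,164.5),.009),((318,179),.009),((276,200),.009),((360,200),.009),((290,200),.004),((346,200),.004)): 
    o,d=wray(w,T,uv);p=(o+d*(z-o[2])/d[2]);q=T[:3,:3].T@(p-T[:3,3]);print(p.round(4),"tool",(q*100).round(2))
```

```text
[0.422  0.4065 0.009 ] tool [ 5.19 -0.06 14.17]
[0.4237 0.3946 0.009 ] tool [ 3.99 -0.06 14.17]
[0.3913 0.3726 0.009 ] tool [ 2.24 -3.56 14.17]
[0.4607 0.3821 0.009 ] tool [ 2.25  3.44 14.17]
[0.4027 0.3732 0.004 ] tool [ 2.15 -2.43 14.67]
[0.4496 0.3796 0.004 ] tool [ 2.15  2.31 14.67]
```

Emit:
apply_moves:
  targets:
    - {"slide": [-0.1,0,2],"turn": [0,0,0],"jaw": 1}
    - {"slide": [0,0,3],"turn": [0,0,0],"jaw": 1}
    - {"slide": [0,0,3],"turn": [0,0,0],"jaw": 1}
    - {"slide": [0,0,3],"turn": [0,0,0],"jaw": 1}
    - {"slide": [0,0,1.5],"turn": [0,0,0],"jaw": 1}
    - {"slide": [0,0,0.5],"turn": [0,0,0],"jaw": 1}
    - {"slide": [0,0,0.3],"turn": [0,0,0],"jaw": 1}
    - {"slide": [0,0,0],"turn": [0,0,0],"jaw": 1}

```text
time: 22.75
tool_pos: [0.4302, 0.3552, 0.0185]
ee_rot: [3.141, -0.001, 1.706]
wrist_force: [-0.3, 0.3, -0.5]
width: 0.0295
```

Emit:
apply_moves:
  targets:
    - {"slide": [0,0,0.2],"turn": [0,0,0],"jaw": 1}
    - {"slide": [0,0,0.1],"turn": [0,0,0],"jaw": 1}
    - {"slide": [0,0,0.05],"turn": [0,0,0],"jaw": 1}
    - {"slide": [0,0,0],"turn": [0,0,0],"jaw": 1}

```text
time: 23.15
tool_pos: [0.4298, 0.3552, 0.0147]
ee_rot: [3.141, -0.001, 1.707]
wrist_force: [-1.4, -0.5, 4.8]
width: 0.0295
```

Contact on the pocket floor (+4.8 N). Release and lift.

Emit:
apply_moves:
  targets:
    - {"slide": [0,0,0],"turn": [0,0,0],"jaw": 0.55}
    - {"slide": [0,0,0],"turn": [0,0,0],"jaw": 0.3}
    - {"slide": [0,0,0],"turn": [0,0,0],"jaw": 0.2}
    - {"slide": [0,0,0],"turn": [0,0,0],"jaw": 0.2}
    - {"slide": [0,0,-1],"turn": [0,0,0],"jaw": 0.2}
    - {"slide": [0,0,-4],"turn": [0,0,0],"jaw": 0.2}
    - {"slide": [0,0,-5],"turn": [0,0,0],"jaw": 0.2}
    - {"slide": [0,0,-5],"turn": [0,0,0],"jaw": 0.2}

```text
time: 23.95
tool_pos: [0.4294, 0.3544, 0.1664]
ee_rot: [-3.141, 0.0, 1.706]
wrist_force: [1.1, 0.5, -0.7]
width: 0.0695
```

```bash
python3 see.py w10
```

```text
23.95 [0.4294 0.3544 0.1664] [-3.141  0.     1.706] 0.06947886201181278
```

View pics/w10.png

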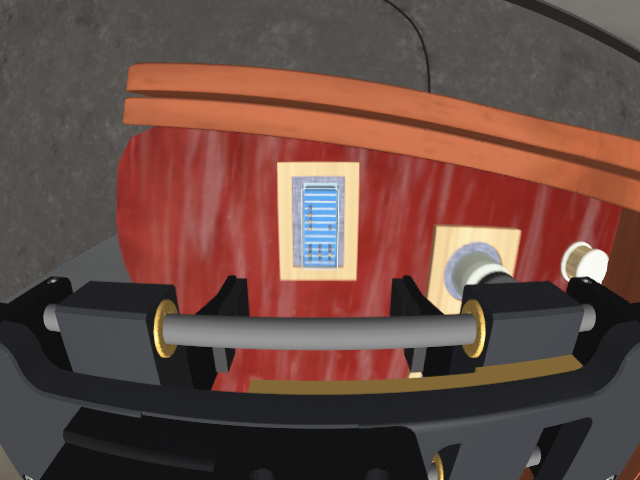

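Emit:
apply_moves:
  targets:
    - {"slide": [-4.2,-0.6,0],"turn": [0,0,0],"jaw": 0.2}
    - {"slide": [-4.3,-0.6,0],"turn": [0,0,0],"jaw": 0.2}
    - {"slide": [-4.3,-0.6,0],"turn": [0,0,0],"jaw": 0.2}
    - {"slide": [-4.3,-0.6,0],"turn": [0,0,0],"jaw": 0.2}
    - {"slide": [-4.3,-0.6,0],"turn": [0,0,0],"jaw": 0.2}
    - {"slide": [-4.3,-0.6,0],"turn": [0,0,0],"jaw": 0.2}
    - {"slide": [-4.3,-0.6,0],"turn": [0,0,0],"jaw": 0.2}
    - {"slide": [-4.3,-0.6,0.5],"turn": [0,0,0],"jaw": 0.2}

```text
time: 24.8
tool_pos: [0.4287, 0.0068, 0.16]
ee_rot: [3.14, -0.001, 1.706]
wrist_force: [1.0, 0.6, 0.4]
width: 0.0695
```

Emit:
apply_moves:
  targets:
    - {"slide": [-4.2,-0.6,1],"turn": [0,0,0],"jaw": 0.2}
    - {"slide": [-3,-0.4,2],"turn": [0,0,0],"jaw": 0.2}
    - {"slide": [-1,-0.2,1.5],"turn": [0,0,0],"jaw": 0.2}
    - {"slide": [0,0,0],"turn": [0,0,0],"jaw": 0.2}
    - {"slide": [0,0,0],"turn": [0,0,0],"jaw": 0.2}

```text
time: 25.3
tool_pos: [0.4279, -0.0738, 0.1146]
ee_rot: [3.141, -0.0, 1.707]
wrist_force: [-0.2, 0.1, 1.0]
width: 0.0697
```

```bash
python3 see.py w11
```

```text
25.3 [ 0.4279 -0.0738  0.1146] [ 3.141 -0.     1.707] 0.06972359290688974
```

View pics/w11.png

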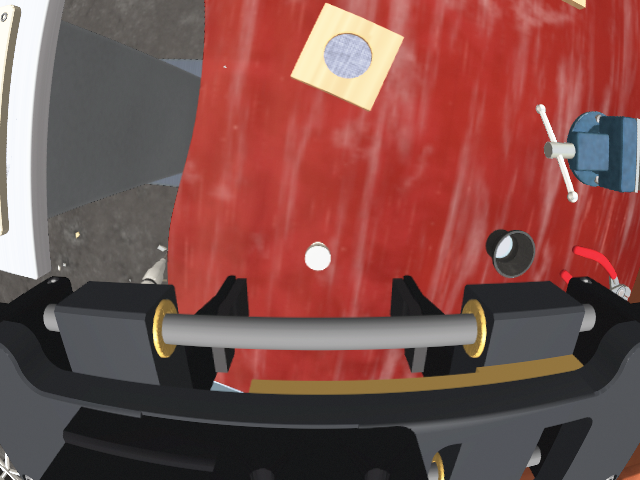

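Run:
```python
from m import *
f=np.load("/tmp/t.npy",allow_pickle=True).item()
s,w=np.load("/tmp/w11.npy",allow_pickle=True);T=wpose(s)
im=w["img"][235:275,300:336]; m=(im.min(2)>190).astype(np.uint8)
k=max(cv2.findContours(m,0,cv2.CHAIN_APPROX_NONE)[0],key=cv2.contourArea);e=cv2.fitEllipse(k);uv=np.array(e[0])+[300,235];print(uv,e[1])
o,d=wray(w,T,uv);p=o+d*(.020-o[2])/d[2];print(p, "tool cm",100*T[:3,:3].T@(p-T[:3,3]))
print(tri(ray(f,(379.1,301.6)),(o,d)))
# small tray floor
im=w["img"].astype(int);m=((im[...,2]>=im[...,0])&(im[...,2]>110)).astype(np.uint8);m[:25]=0;m[85:]=0;m[:,:315]=0;m[:,380:]=0
k=max(cv2.findContours(m,0,cv2.CHAIN_APPROX_NONE)[0],key=cv2.contourArea)[:,0]
P=[]
for q in k: o,d=wray(w,T,q);P.append((o+d*(.004-o[2])/d[2])[:2])
print("tray",cv2.minEnclosingCircle(np.array(P,np.float32)*1000))
```

```text
[317.44021225 257.63758278] (23.355066299438477, 25.06273651123047)
[ 0.42874787 -0.08599013  0.02      ] tool cm [-1.21708926 -0.0824585   9.4630376 ]
(array([ 0.42855774, -0.08422202,  0.02527827]), np.float64(4.8085634897910786e-05))
tray ((430.06573486328125, 63.669925689697266), 17.17948341369629)
```

Emit:
apply_moves:
  targets:
    - {"slide": [-1.2,0,1],"turn": [0,0,0],"jaw": 0.2}
    - {"slide": [0,0,3],"turn": [0,0,0],"jaw": 0.2}
    - {"slide": [0,0,3],"turn": [0,0,0],"jaw": 0.2}
    - {"slide": [0,0,2.2],"turn": [0,0,0],"jaw": 0.2}
    - {"slide": [0,0,1],"turn": [0,0,0],"jaw": 0.2}
    - {"slide": [0,0,0.4],"turn": [0,0,0],"jaw": 0.2}
    - {"slide": [0,0,0],"turn": [0,0,0],"jaw": 0.2}
    - {"slide": [0,0,0],"turn": [0,0,0],"jaw": 0.2}

```text
time: 26.15
tool_pos: [0.4302, -0.0859, 0.009]
ee_rot: [3.14, -0.0, 1.707]
wrist_force: [-0.3, -0.6, 0.6]
width: 0.0697
```

Emit:
apply_moves:
  targets:
    - {"slide": [0,-0.1,0.1],"turn": [0,0,0],"jaw": 0.5}
    - {"slide": [0,0,0],"turn": [0,0,0],"jaw": 0.7}
    - {"slide": [0,0,0],"turn": [0,0,0],"jaw": 1}
    - {"slide": [0,0,0],"turn": [0,0,0],"jaw": 1}
    - {"slide": [0,0,0],"turn": [0,0,0],"jaw": 1}
    - {"slide": [0,0,0],"turn": [0,0,0],"jaw": 1}
    - {"slide": [0,0,0],"turn": [0,0,0],"jaw": 1}
    - {"slide": [0,0,0],"turn": [0,0,0],"jaw": 1}

```text
time: 26.95
tool_pos: [0.4284, -0.0863, 0.007]
ee_rot: [-3.142, -0.0, 1.707]
wrist_force: [0.9, -0.7, -0.5]
width: 0.0174
```

Emit:
apply_moves:
  targets:
    - {"slide": [0,0,-1],"turn": [0,0,0],"jaw": 1}
    - {"slide": [0,0,-2],"turn": [0,0,0],"jaw": 1}
    - {"slide": [0,0,-3],"turn": [0,0,0],"jaw": 1}
    - {"slide": [0,0,-2],"turn": [0,0,0],"jaw": 1}
    - {"slide": [0,0,0],"turn": [0,0,0],"jaw": 1}

```text
time: 27.45
tool_pos: [0.4301, -0.0864, 0.0897]
ee_rot: [3.137, -0.001, 1.706]
wrist_force: [0.1, -0.3, -0.4]
width: 0.0177
```

```bash
python3 see.py w12
```

```text
27.45 [ 0.4301 -0.0864  0.0897] [ 3.137e+00 -1.000e-03  1.706e+00] 0.017748419510251825
```

View pics/w12.png

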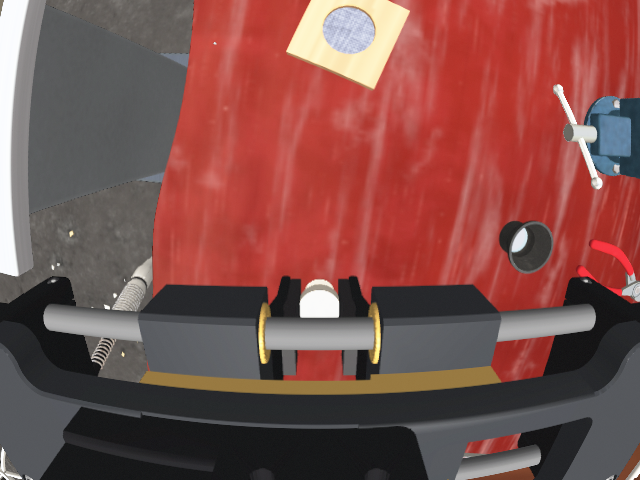

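Emit:
apply_moves:
  targets:
    - {"slide": [1.5,0.3,0],"turn": [0,0,0],"jaw": 1}
    - {"slide": [2.5,0.3,0],"turn": [0,0,0],"jaw": 1}
    - {"slide": [3.5,0.5,0],"turn": [0,0,0],"jaw": 1}
    - {"slide": [3.5,0.5,0],"turn": [0,0,0],"jaw": 1}
    - {"slide": [2.5,0.3,0],"turn": [0,0,0],"jaw": 1}
    - {"slide": [1.4,0.1,0],"turn": [0,0,0],"jaw": 1}
    - {"slide": [0,0,0],"turn": [0,0,0],"jaw": 1}
    - {"slide": [0,0,0],"turn": [0,0,0],"jaw": 1}

```text
time: 28.3
tool_pos: [0.4275, 0.0633, 0.0864]
ee_rot: [-3.14, 0.001, 1.707]
wrist_force: [-0.2, -1.0, -0.1]
width: 0.0178
```

```bash
python3 see.py w13
python3 - <<'E'
from h import *
g=imaging.grab_frame("scene");cv2.imwrite("pics/s13.png",cv2.resize(g["img"][170:340,250:450,::-1],None,fx=3,fy=3,interpolation=cv2.INTER_CUBIC))
E
```

```text
28.3 [0.4275 0.0633 0.0864] [-3.140e+00  1.000e-03  1.707e+00] 0.01776508309804369
```

View pics/w13.png

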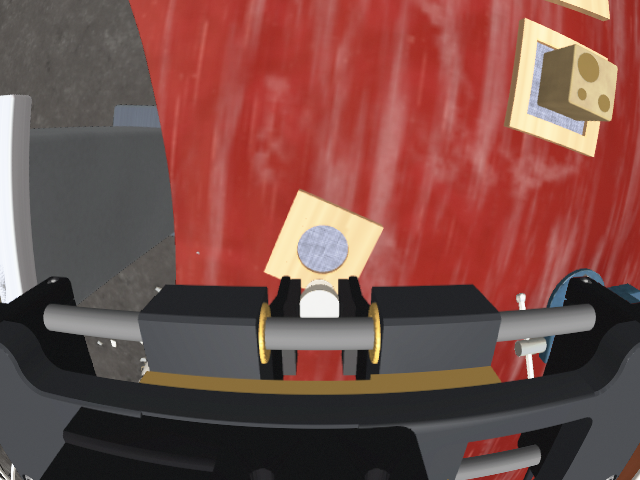

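View pics/s13.png

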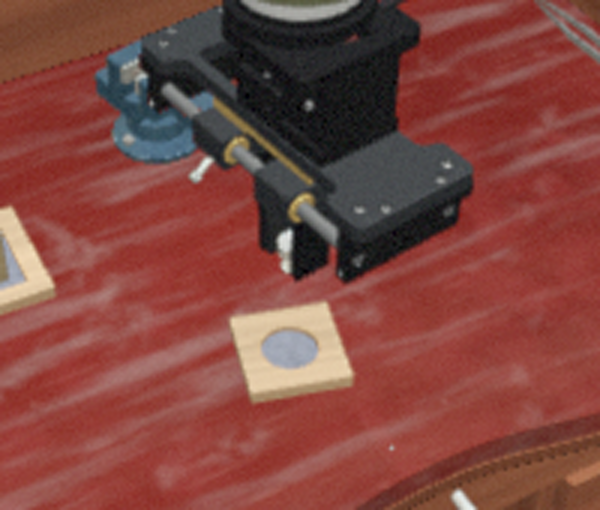

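Run:
```python
from h import *
s,w=np.load("/tmp/w13.npy",allow_pickle=True);T=wpose(s)
im=w["img"].astype(int);m=((im[...,2]>=im[...,0])&(im[...,2]>110)).astype(np.uint8);m[:215]=0;m[278:]=0;m[:,:290]=0;m[:,355:]=0
k=max(cv2.findContours(m,0,cv2.CHAIN_APPROX_NONE)[0],key=cv2.contourArea)[:,0]
P=[]
for q in k: o,d=wray(w,T,q);P.append((o+d*(.004-o[2])/d[2])[:2])
(c,r)=cv2.minEnclosingCircle(np.array(P,np.float32)*1000);print(c,r)
print(100*T[:3,:3].T@(np.array([c[0]/1000,c[1]/1000,.011])-T[:3,3]))
```

```text
(430.13665771484375, 62.04854965209961) 17.188119888305664
[-0.15393199  0.25320311  7.53701811]
```

Emit:
apply_moves:
  targets:
    - {"slide": [-0.1,0.2,1],"turn": [0,0,0],"jaw": 1}
    - {"slide": [0,0,2],"turn": [0,0,0],"jaw": 1}
    - {"slide": [0,0,2],"turn": [0,0,0],"jaw": 1}
    - {"slide": [0,0,1.2],"turn": [0,0,0],"jaw": 1}
    - {"slide": [0,0,0.6],"turn": [0,0,0],"jaw": 1}
    - {"slide": [0,0,0.2],"turn": [0,0,0],"jaw": 1}
    - {"slide": [0,0,0],"turn": [0,0,0],"jaw": 1}
    - {"slide": [0,0,0],"turn": [0,0,0],"jaw": 1}

```text
time: 29.2
tool_pos: [0.4306, 0.0635, 0.0176]
ee_rot: [3.141, -0.001, 1.707]
wrist_force: [0.4, -0.7, -0.6]
width: 0.0175
```

Emit:
apply_moves:
  targets:
    - {"slide": [0,0,0.3],"turn": [0,0,0],"jaw": 1}
    - {"slide": [0,0,0.2],"turn": [0,0,0],"jaw": 1}
    - {"slide": [0,0,0.1],"turn": [0,0,0],"jaw": 1}
    - {"slide": [0,0,0],"turn": [0,0,0],"jaw": 1}

```text
time: 29.6
tool_pos: [0.4301, 0.0633, 0.011]
ee_rot: [-3.142, -0.0, 1.707]
wrist_force: [0.7, -0.3, 0.1]
width: 0.0176
```

Emit:
apply_moves:
  targets:
    - {"slide": [0,0,0.05],"turn": [0,0,0],"jaw": 1}
    - {"slide": [0,0,0],"turn": [0,0,0],"jaw": 1}

```text
time: 29.8
tool_pos: [0.4303, 0.0634, 0.0108]
ee_rot: [3.142, -0.0, 1.707]
wrist_force: [-2.1, 0.8, 6.7]
width: 0.0178
```

Emit:
apply_moves:
  targets:
    - {"slide": [0,0,-0.05],"turn": [0,0,0],"jaw": 0.75}
    - {"slide": [0,0,0],"turn": [0,0,0],"jaw": 0.6}
    - {"slide": [0,0,0],"turn": [0,0,0],"jaw": 0.4}
    - {"slide": [0,0,0],"turn": [0,0,0],"jaw": 0.4}
    - {"slide": [0,0,-1],"turn": [0,0,0],"jaw": 0.4}
    - {"slide": [0,0,-3],"turn": [0,0,0],"jaw": 0.4}
    - {"slide": [0,0,-5],"turn": [0,0,0],"jaw": 0.2}
    - {"slide": [0,0,-5],"turn": [0,0,0],"jaw": 0.2}

```text
time: 30.6
tool_pos: [0.4296, 0.0623, 0.153]
ee_rot: [-3.141, 0.001, 1.705]
wrist_force: [1.6, 1.5, 0.2]
width: 0.061
```

```bash
python3 see.py w14
```

```text
30.6 [0.4296 0.0623 0.153 ] [-3.141e+00  1.000e-03  1.705e+00] 0.060966003840627246
```

View pics/w14.png

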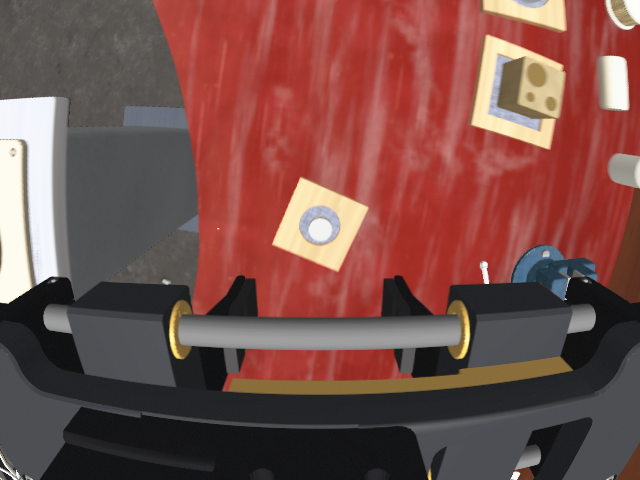

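The weight is standing in its pocket at (320,229). I'll move the arm away to the right, over clear bench, and check everything in the fixed views.

Emit:
apply_moves:
  targets:
    - {"slide": [-4,0,-4],"turn": [0,0,0],"jaw": 0.2}
    - {"slide": [-4,-1,-3],"turn": [0,0,0],"jaw": 0.2}
    - {"slide": [-4,-1,-2],"turn": [0,0,0],"jaw": 0.2}
    - {"slide": [-4,-1,0],"turn": [0,0,0],"jaw": 0.2}
    - {"slide": [-4,-1,0],"turn": [0,0,0],"jaw": 0.2}
    - {"slide": [-4,0,0],"turn": [0,0,0],"jaw": 0.2}
    - {"slide": [-4,0,0],"turn": [0,0,0],"jaw": 0.2}
    - {"slide": [0,0,0],"turn": [0,0,0],"jaw": 0.2}

```text
time: 31.45
tool_pos: [0.4266, -0.2207, 0.2366]
ee_rot: [3.141, 0.002, 1.697]
wrist_force: [0.1, 0.8, -0.3]
width: 0.0698
```

Run:
```python
from h import *
f=imaging.grab_frame("top");g=imaging.grab_frame("scene");np.save("/tmp/t2.npy",f,allow_pickle=True);np.save("/tmp/s2.npy",g,allow_pickle=True)
cv2.imwrite("pics/tend.png",cv2.resize(f["img"][140:350,140:500,::-1],None,fx=2.2,fy=2.2,interpolation=cv2.INTER_CUBIC))
cv2.imwrite("pics/send.png",cv2.resize(g["img"][160:390,130:530,::-1],None,fx=2,fy=2,interpolation=cv2.INTER_CUBIC))
```

```text
(no output)
```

View pics/tend.png

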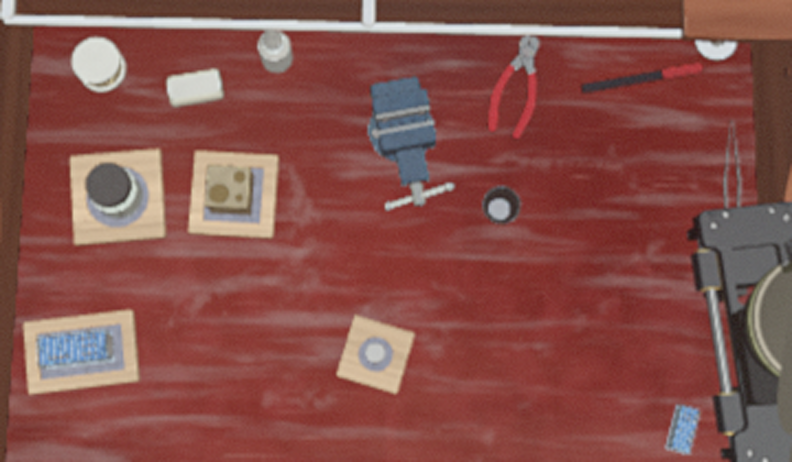

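View pics/send.png

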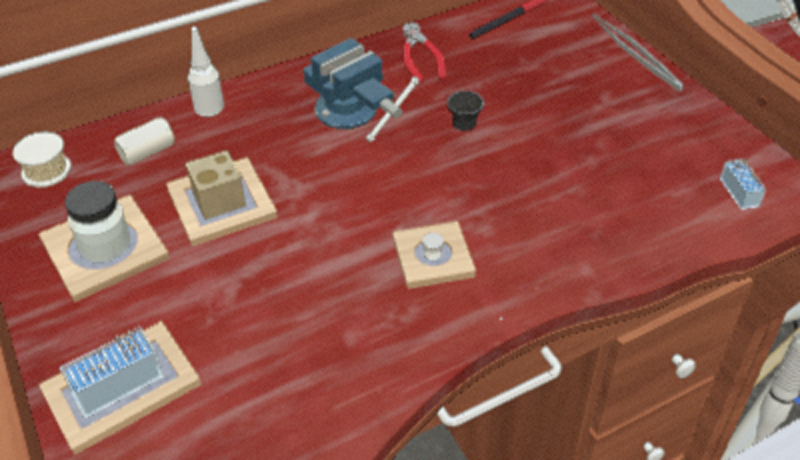

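Run:
```python
from m import *
f=np.load("/tmp/t2.npy",allow_pickle=True).item();g=np.load("/tmp/s2.npy",allow_pickle=True).item()
a=cv2.fitEllipse(dark(f["img"],(170,205,215,250)))[0];print("lid",a,onz(f,a,.067)[:2])
b=(130+93/2,160+193/2);print("lid tri",tri(ray(f,a),ray(g,b)))
print("weight tri",tri(ray(f,(140+375/2.2,140+352/2.2)),ray(g,(130+433/2,160+240/2))))
f0=np.load("/tmp/t.npy",allow_pickle=True).item()
for n,r in(("loupe",(355,220,382,246)),("mallet",(212,168,245,190))):print(n,cen(nonred(f0["img"],r)),cen(nonred(f["img"],r)))
ctrl.hand_in();print(ctrl.get_state()["time"])
```

```text
lid (189.05625915527344, 223.82095336914062) [0.58432279 0.32408898]
lid tri (array([0.58281982, 0.32157706, 0.07230535]), np.float64(0.002729377245121366))
weight tri (array([0.42965477, 0.06364467, 0.02341896]), np.float64(0.0013909575064158365))
loupe [367.42567568 232.78678679] [367.48032665 232.74536006]
mallet [228.19747695 179.51916545] [228.21709894 179.52737752]
the job is handed in; nothing more can be done
the job is handed in; nothing more can be done
```

I put the jar, brass cube, large bur box and small weight into their own trays, in that order, and handed the job in at about 31.6 s. It reported no verdict.

- **Placement:** the last top and scene views show all four standing upright inside their pockets. The cube, bur box and weight were lowered until the wrist force showed contact. The jar's force showed no clear contact. I released it at the height worked out from its grasp, at most about a millimetre above the floor.
- **Positions:** the weight's top measured (0.430, 0.064, 0.023), within about 1 mm of its pocket centre and of the expected 24 mm height. The jar lid lies about 2 mm off its pocket centre from the top view. The cube and bur box were checked by eye only.
- **Bystanders:** the loupe and mallet head are within 0.1 px of where they started in the top view. The small bur box was left alone.
- **Check that disagreed:** the jar lid's two-view height came out at 72 mm against the expected 67 mm. The rays missed each other by 2.7 mm and I read one pixel by eye, so I put this down to measurement error, since the jar looks upright and seated in all the views.

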